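Key the lift shaft and seat the microscope handwheel

ROBOT

A 6-joint arm with a two-finger parallel gripper is mounted at the origin on the work surface. World frame = base frame: x ahead of the robot, y to its left, z up, the work surface at z = 0. Lengths are in mm, angles in rad, forces in N, time in s.
With the tool pointing down it reaches from about 350 to 775 mm from the base axis. Payload 7.3 kg.
Tool frame: the origin (TCP) lies between the finger pads; the fingertips stand 25 mm ahead of it and the grasp point (between the pads) lies 6 mm ahead of it; z points along the fingers, y is the line along which they close (so a half turn about z gives the same grasp; the last joint's range is limited). The gripper opens to 92 mm and grips with 3 to 60 N. Pads are 19 mm wide; open, the fingers measure 130 mm over their backs; the gripper's body (75 mm by 190 mm) begins 47 mm behind the grasp point.
Start: joints at [-1.35, 0.342, 1.524, -0, 1.275, -0.146], TCP at [188.304, -490.088, 231.141] pointing down, gripper open.
Joint ranges: [-2.53, 2.53], [-0.77, 2.02], [0.04, 2.7], [-1, 4.14], [0.28, 2.66], [-3.11, 3.11]. Speed limits (rad/s): [2.57, 2.57, 3.14, 3.14, 3.14, 3.14].

INTERFACE

Orientations are given as [roll, pitch, yaw] about the fixed x, y, z axes, in that order (R = Rz(yaw) Ry(pitch) Rx(roll)).
In Python, from plant import bot gives the robot as it stands.
- The arm moves only by the tool play_rows, never from a script. Its argument "commands" is a list of rows, each an object of numbers: "x", "y", "z": the shift along the tool's x, y, z in m; "twist": the turn about the tool's z in degrees. In form: [{"x": .., "y": .., "z": .., "twist": ..}, ...]. A call has exactly 8 rows; each row is the pose to reach, as a shift and turn from the pose commanded when the call began, along the tool's axes at that moment; what a row does not reach only later rows make up. A row lasts 1/10 s, in which the tool goes at most 50 mm and 8.59 degrees, less where a joint would pass 70% of its speed; a pose out of reach is approached as far as the arm can. A call with a gripper value outside its range is refused whole. "jaw" is the closure, from 0 (fully open) to 1 (shut), set as the call begins (left out, the last holds). The fingers move at their own pace and stop on an object; the grip force is fixed at half the most. Time passes only in rows, so rows that repeat a pose let the fingers close, or fill a call up. It gives the time, the measured TCP pose, the force, the opening and the grip force at its end, in the units of the state.
- bot.get_obs(): the state, without advancing time (a new reading comes with each control period).
- bot.capture(name): name is "scene" or "side" or "wrist"; returns a dict with "pixels" (384x512x3 uint8, red, green, blue), "fx", "fy", "cx", "cy" (pixels), "k1" (the pictures are not rectified: a ray, as slopes to the right and down, at radius r is drawn at 1 + k1 r^2 times it, then the intrinsics apply), "eye" and "rotation" of the camera in the world. Camera axes: x right, y down, z forward; pixel columns grow to the right and rows downward; lengths in mm; the calibration is good to about 2 mm. A picture is of the moment at which its call begins. There is no depth.
- bot.close_job(): hands the job in; it is judged then, once.
The state is a dict: "time": time; "joint_positions": joint angles; "dq": joint speeds; "tau": joint torques, N m; "tool_pos": TCP position; "tcp_rot": TCP orientation; "contact_force": force on the tool from outside, world axes, zero at the start; "moment": the same for the moment, N m; "grip_width": finger opening in mm; "finger_force": force on a finger pad.
Only numpy, scipy, OpenCV 4.12 (cv2) and the standard library are available. Lean on these libraries where they do the work, as an engineer would, in place of code of your own. Each camera call takes 0.05 s, during which the arm holds its last target. There are 200 camera calls.

TASK

Refit the handwheel of the microscope stand's lift gearbox: take the loose brass key out of the orange holder and drop it upright, all the way down, into the slot of the upright shaft, then slide the black handwheel down over the shaft, with the keyway in its brass bush over the key, until it sits fully home on the boss, and let go. Feel for the keyway by turning the wheel under light pressure; work gently and never force key or wheel with more than about 20 N, and leave the other things on the bench where they are.

Things in the scene. Friction and masses are not known exactly. Their poses are not given: they have to be found in the camera images.
- gearbox: Grey gearbox fixed to the bench, 130 x 100 x 40 mm tall. Origin on the bench under its upright shaft's axis, z up, x points from the axis to the key slot. On it an aluminium boss, 48 mm across, top face at height 66 mm, and in its middle the steel shaft, 24 mm across, end at 84 mm, 1.5 mm chamfer. Above the boss the slot is open outwards and at the end of the shaft; it goes on down into the boss.
- shaft_end (a point): Centre of the shaft's upper end face, 84 mm above the bench; axes as the gearbox. The slot is 9.4 mm wide, on the +x side; its back wall is 5.1 mm from the axis. Inside the boss it is a closed pocket from 5.1 to 18 mm from the axis, its floor at height 40 mm (26 mm below the boss face).
- key_home (a point): Where the key's centre lies once it stands fully home: 11.5 mm from the shaft axis along the gearbox x, 59.5 mm above the bench. The key's top is then at 79 mm, 5 mm below the shaft's end, its outer face 17 mm from the axis. Axes as the gearbox.
- hub_home (a point): Where the handwheel's centre lies once it is fully home on the boss: on the shaft axis, 81 mm above the bench. Axes as the gearbox.
- key_mid (a point): Centre of the loose brass key, an upright bar 39 mm tall (z), 11 mm along its x (radial in the slot), 8 mm along its y (across the slot); foot with a 1 mm chamfer; either x side may face the shaft. It stands in the holder, 16 mm deep, 23 mm showing. About 30 g. Let go above the slot's pocket it slides down by itself.
- holder: Orange plastic holder block, fixed to the bench, 50 x 100 x 22 mm tall, origin at the centre of its underside. The key stands in its hole at y = -25 mm, a spare steel pin in the hole at y = +25 mm; the hole floors lie 6 mm above the bench.
- hub_mid (a point): Centre of the handwheel, flat on the bench: black rim 56 mm across, 30 mm tall, 0.3 kg; z up, x to the white mark on top. In it a brass bush with a through bore of 26 mm (lead-in below) and a keyway 9.6 mm wide, out to 18.2 mm from the axis. A stiff slip clutch (0.5 N m) leaves the keyway up to 0.8 rad either side of the mark: visible, not measured; under light pressure it turns with the rim.
- pin_mid (a point): Centre of the spare steel pin, 10 mm across and 28 mm tall, standing in the holder. Not used: leave it.
- meter_mid (a point): Centre of the red multimeter lying on the bench, 75 x 150 x 38 mm. Leave it.
- cup_mid (a point): Centre of the glass cup of cotton swabs, 56 mm across, 60 mm tall (swabs to about 77 mm). Leave it.
- driver_grip (a point): Handle of the blue screwdriver lying on the bench, 160 mm long. Leave it.
There are look-alikes about, which are no part of the job. Of the things that look like the gearbox, the largest one is meant.

How it is judged:
By the outcome, as a careful person would: the job done as asked, in the order asked, and still so for the second after the job is handed in, with the robot touching nothing.
It also fails if it takes over 72 s, if anything falls off the work surface, if the arm or the gripper's body presses on something with over 40 N, if the wrist force passes 120 N, or if a joint passes its speed limit or range.

## Working session

There is one attempt and no reset: what is moved stays moved. The work goes in short steps, Python scripts to look and compute and a tool call to move; the robot and the scene stay as the last step left them, time stands still between calls to the robot, and variables do not carry over. Pictures are saved under pics/ and viewed, at most 10 in all, crops included, and the job is handed in when it is done.

Besides the shell and the picture viewer there is one more tool, called after "Emit:" by a JSON object that holds its "fn" and its "kwargs". play_rows: Moves the arm, as the interface text tells. Its arguments: {"type":"object","properties":{"commands":{"type":"array"},"jaw":{"type":"number"}},"required":["commands"]}

```bash
mkdir -p pics; ls
cat > h.py <<'E'
import numpy as np, cv2
from plant import bot
def cap(n,f=None):
    c=bot.capture(n)
    if f: cv2.imwrite('pics/'+f,cv2.cvtColor(c['pixels'],cv2.COLOR_RGB2BGR))
    return c
def ray(c,u,v):
    x=(u-c['cx'])/c['fx'];y=(v-c['cy'])/c['fy'];rd=np.hypot(x,y);r=rd
    for _ in range(20): r=rd/(1+c['k1']*r*r)
    s=r/rd if rd>0 else 1
    d=np.array(c['rotation'])@np.array([x*s,y*s,1]); return np.array(c['eye']),d
def onz(c,u,v,z):
    e,d=ray(c,u,v); return (e+d*(z-e[2])/d[2])
def proj(c,p):
    q=np.array(c['rotation']).T@(np.array(p)-np.array(c['eye']));x,y=q[:2]/q[2];k=1+c['k1']*(x*x+y*y)
    return c['cx']+c['fx']*x*k,c['cy']+c['fy']*y*k
E
python3 - <<'E'
from h import *
ims=[]
for n in ['scene','side']:
    c=cap(n,n+'0.png'); print(n,c['eye'],np.round(c['rotation'],3).tolist(),c['fx'],c['k1'])
print(bot.get_obs())
E
```

```text
pics
scene [ 966.45494853 -168.03396101  614.38418225] [-2.418, -0.001, 1.155] 355.14526519521525 0.02161255796751743
side [342.8666592  769.07147887 550.62949798] [-2.111, -0.007, -2.852] 400.3597332130834 -0.08945242850418962
{'time': 0.1, 'joint_positions': array([-1.35000888e+00,  3.42638953e-01,  1.52490563e+00,  1.63163041e-05,
        1.27538968e+00, -1.45980299e-01]), 'dq': array([-0.00082998, -0.00085485, -0.00101722, -0.00141716, -0.00010744,
       -0.00184079]), 'tau': array([ 1.98642876e-03, -4.32001591e+01, -2.44695139e+01,  7.19139003e-02,
        5.25549031e-02, -4.96164978e-05]), 'tool_pos': array([ 188.22342308, -489.72797764,  230.52730528]), 'tcp_rot': array([-3.14026759e+00, -2.10590185e-04,  3.66762849e-01]), 'contact_force': array([ 0.00734331, -0.2946663 , -0.36924967]), 'moment': array([ 0.0240472 , -0.05256878, -0.04250637]), 'finger_force': 0.0, 'grip_width': 91.68182071064733}
```

View pics/scene0.png

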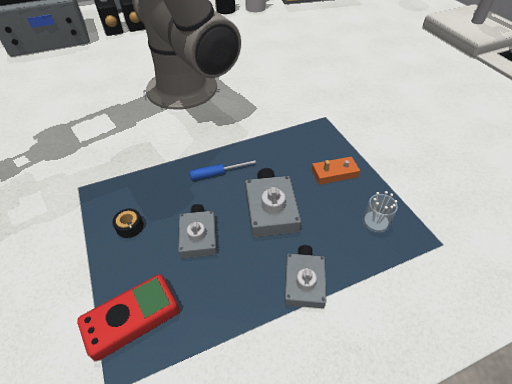

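View pics/side0.png

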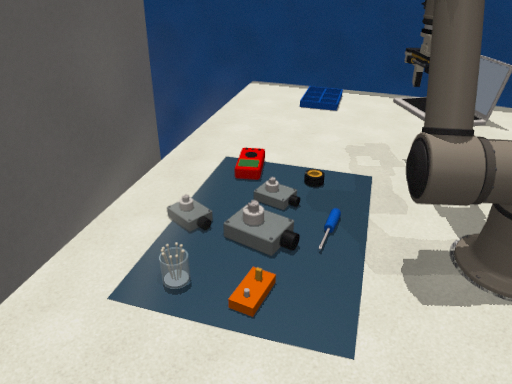

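The scene view shows the handwheel at (127,222), the big gearbox's shaft at (274,197), the key at (327,165) and the pin at (347,163). In the side view the key is at (259,272), the shaft at (254,205) and the wheel at (314,176).

```bash
cat >> h.py <<'E'
from scipy.spatial.transform import Rotation as R
_b=bot.capture
def cap(n,f=None):
    c=dict(_b(n)); c['rotation']=R.from_euler('xyz',c['rotation']).as_matrix()
    if f: cv2.imwrite('pics/'+f,cv2.cvtColor(c['pixels'],cv2.COLOR_RGB2BGR))
    return c
def tri(c1,p1,c2,p2):
    a,d=ray(c1,*p1);b,e=ray(c2,*p2);s=np.linalg.lstsq(np.c_[d,-e],b-a,rcond=None)[0]
    return (a+d*s[0]+b+e*s[1])/2,np.linalg.norm(a+d*s[0]-b-e*s[1])
E
python3 - <<'E'
from h import *
s=cap('scene');t=cap('side');w=cap('wrist')
np.set_printoptions(precision=1,suppress=True)
print('key top',onz(s,327,161,45),onz(t,259,268,45));print('pin',onz(s,347,162,34),onz(t,247,291,34))
print('shaft',onz(s,274,190,84),onz(t,254,203,84));print('wheel',onz(s,127,216,30),onz(t,315,173,30))
hsv=lambda c:cv2.cvtColor(c['pixels'],cv2.COLOR_RGB2HSV)
for c,z in((s,22),(t,22)):
    m=cv2.inRange(hsv(c),(5,200,120),(14,255,255));n,l,st,ce=cv2.connectedComponentsWithStats(m);i=1+st[1:,4].argmax()
    print(st[i],onz(c,*ce[i],16)); r=cv2.minAreaRect(cv2.findNonZero((l==i).astype('uint8')));b=cv2.boxPoints(r);print([onz(c,*q,16)[:2] for q in b])
for n,c,b in(('s',s,(235,160,80,80)),('t',t,(215,190,90,70))):
    x,y,W,H=b;cv2.imwrite(f'pics/c{n}.png',cv2.resize(cv2.cvtColor(c['pixels'][y:y+H,x:x+W],cv2.COLOR_RGB2BGR),None,fx=6,fy=6,interpolation=cv2.INTER_CUBIC))
a=cv2.imread('pics/cs.png');b=cv2.imread('pics/ct.png');h=max(a.shape[0],b.shape[0])
print(w['eye'],w['rotation'],w['fx'])
E
```

```text
key top [491.9 212.9  45. ] [495.2 210.6  45. ]
pin [504.4 261.1  34. ] [502.  264.9  34. ]
shaft [553.2  47.7  84. ] [553.2  50.2  84. ]
wheel [ 453.6 -236.6   30. ] [ 459.1 -236.9   30. ]Traceback (most recent call last):
  File "<stdin>", line 8, in <module>
ValueError: attempt to get argmax of an empty sequence
```

```bash
cat >> h.py <<'E'
np.set_printoptions(precision=2,suppress=True)
def go(p,yaw):
    o=bot.get_obs();Rt=R.from_euler('xyz',o['tcp_rot']);d=Rt.inv().apply(np.array(p)-o['tool_pos'])
    y=(np.degrees(yaw-o['tcp_rot'][2])+90)%180-90 if 0 else np.degrees(yaw-o['tcp_rot'][2])
    print('xyz m',np.round(d/1000,4),'twist',-round(y,2),'at',o['tool_pos'],o['tcp_rot'],o['time'])
E
python3 - <<'E'
from h import *
w=cap('wrist','w0.png');o=bot.get_obs()
Rt=R.from_euler('xyz',o['tcp_rot'])
print('cam in tool',Rt.inv().apply(w['eye']-o['tool_pos']),Rt.inv().as_matrix()@w['rotation'],w['fx'],w['k1'])
go([495,200,230],-0.19)
E
```

```text
cam in tool [  72.88   -0.12 -153.67] [[ 0.   -0.96 -0.27]
 [ 1.    0.   -0.  ]
 [ 0.   -0.27  0.96]] 268.51498549832075 -0.013066423473686943
xyz m [ 0.53 -0.53  0.  ] twist 31.9 at [ 188.29 -489.96  230.9 ] [-3.14 -0.    0.37] 0.3
```

Emit:
{"fn": "play_rows", "kwargs": {"commands": [{"x": 0.53, "y": -0.53, "z": 0, "twist": 32}, {"x": 0.53, "y": -0.53, "z": 0, "twist": 32}, {"x": 0.53, "y": -0.53, "z": 0, "twist": 32}, {"x": 0.53, "y": -0.53, "z": 0, "twist": 32}, {"x": 0.53, "y": -0.53, "z": 0, "twist": 32}, {"x": 0.53, "y": -0.53, "z": 0, "twist": 32}, {"x": 0.53, "y": -0.53, "z": 0, "twist": 32}, {"x": 0.53, "y": -0.53, "z": 0, "twist": 32}], "jaw": 0.5}}

```text
time: 1.1
tool_pos: [350.1, -125.6, 231.4]
tcp_rot: [3.141, -0.001, -0.192]
contact_force: [0.9, -0.5, -0.2]
grip_width: 46.2
finger_force: 0.0
```

Run:
```python
from h import *
cap('wrist','wg.png')
go([495,200,230],-0.19)
```

```text
xyz m [ 0.08 -0.34  0.  ] twist 0.24 at [ 352.05 -118.78  231.39] [-3.14 -0.   -0.19] 1.15
```

Emit:
{"fn": "play_rows", "kwargs": {"commands": [{"x": 0.08, "y": -0.34, "z": 0, "twist": 0}, {"x": 0.08, "y": -0.34, "z": 0, "twist": 0}, {"x": 0.08, "y": -0.34, "z": 0, "twist": 0}, {"x": 0.08, "y": -0.34, "z": 0, "twist": 0}, {"x": 0.08, "y": -0.34, "z": 0, "twist": 0}, {"x": 0.08, "y": -0.34, "z": 0, "twist": 0}, {"x": 0.08, "y": -0.34, "z": 0, "twist": 0}, {"x": 0.08, "y": -0.34, "z": 0, "twist": 0}]}}

```text
time: 1.95
tool_pos: [494.3, 195.8, 230.3]
tcp_rot: [-3.14, -0.0, -0.187]
contact_force: [0.7, -0.9, 1.2]
grip_width: 46.1
finger_force: 0.0
```

Run:
```python
from h import *
c=cap('wrist','w1.png')
print(bot.get_obs()['tool_pos'],proj(c,(493,212,45)),proj(c,(503,263,34)),proj(c,(553,49,84)))
```

```text
[493.3  193.33 230.27] (np.float64(242.90141806280548), np.float64(184.87269455821337)) (np.float64(204.31004362791748), np.float64(182.73336174188628)) (np.float64(380.0029685176101), np.float64(111.6291311590059))
```

View pics/w1.png

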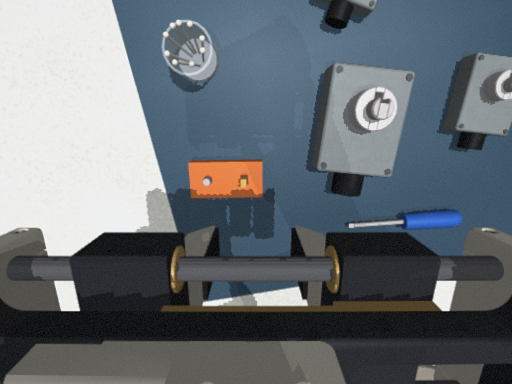

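Run:
```python
from h import *
im=cv2.imread('pics/w1.png')
a=cv2.resize(im[150:205,180:270],None,fx=8,fy=8,interpolation=cv2.INTER_CUBIC)[:, :720]
b=cv2.resize(im[60:195,312:412],None,fx=4,fy=4,interpolation=cv2.INTER_CUBIC)
h=max(a.shape[0],b.shape[0]);f=np.zeros((h,0,3),'uint8')
a=cv2.resize(a,None,fx=.55,fy=.55)
o=np.zeros((540,800,3),'uint8');o[:a.shape[0],:a.shape[1]]=a;o[:540,400:800]=b[:540];cv2.imwrite('pics/w1c.png',o)
hs=cv2.cvtColor(im,cv2.COLOR_BGR2HSV);m=cv2.inRange(hs,(5,180,150),(14,255,255));r=cv2.minAreaRect(cv2.findNonZero(m));print(r)
print(hs[172:192:2,243].tolist())
```

```text
((225.5, 178.5), (35.0, 71.0), 90.0)
[[11, 175, 225], [10, 176, 200], [17, 136, 103], [18, 139, 123], [18, 130, 236], [19, 134, 234], [19, 132, 231], [18, 134, 230], [11, 179, 224], [11, 183, 152]]
```

View pics/w1c.png

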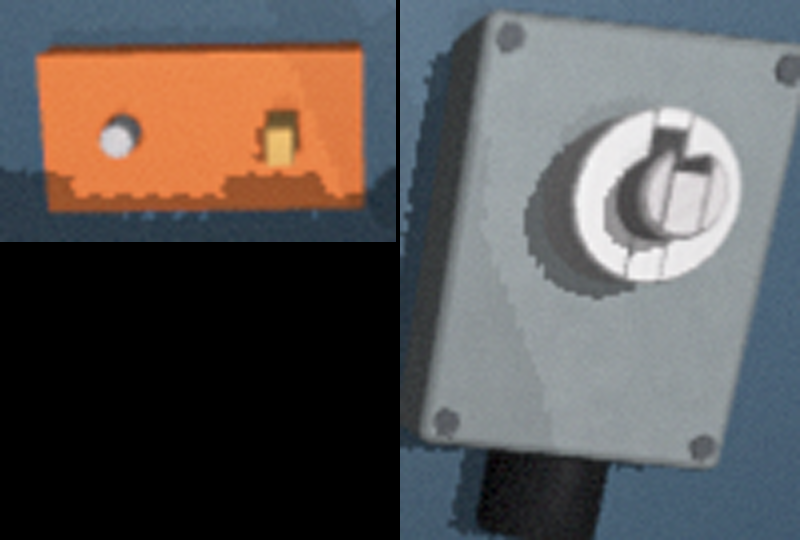

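Run:
```python
from h import *
c=cap('wrist');hs=cv2.cvtColor(c['pixels'],cv2.COLOR_RGB2HSV)
m=cv2.inRange(hs,(15,80,170),(26,255,255));m[:170]=0;m[195:]=0;m[:,:230]=0;m[:,255:]=0
M=cv2.moments(m,True);k=(M['m10']/M['m00'],M['m01']/M['m00']);print(M['m00'],k,cv2.boundingRect(m))
K=onz(c,*k,45);print(K)
S=[onz(c,312+x/4,60+y/4,40)[:2] for x,y in((511,37),(447,421),(790,70),(702,447))]
print(S);print([np.degrees(np.arctan2(*(S[i]-S[j])[::-1])) for i,j in((0,1),(2,3),(0,2),(1,3))])
q=np.array(c['rotation']);
P=[onz(c,*p,22)[:2] for p in((189.5,162.5),(263,161.5))];print('holder',np.degrees(np.arctan2(*(P[0]-P[1])[::-1]))-90)
go([K[0],K[1],100],-0.19);go([K[0],K[1],61],-0.19)
```

```text
49.0 (240.57142857142858, 182.53061224489795) (238, 179, 7, 8)
[495.31 211.57  45.  ]
[array([584.87, -46.42]), array([472.84, -25.14]), array([ 560.75, -129.61]), array([ 448.73, -107.91])]
[np.float64(-10.756071651607115), np.float64(-10.962269252175119), np.float64(73.83414996657108), np.float64(73.76114678428925)]
holder -9.939025619254693
xyz m [-0.   -0.02  0.13] twist 0.04 at [492.78 191.75 230.4 ] [ 3.14  0.   -0.19] 2.05
xyz m [-0.   -0.02  0.17] twist 0.04 at [492.78 191.75 230.4 ] [ 3.14  0.   -0.19] 2.05
```

```bash
sed -i 's/precision=2/precision=4/' h.py
python3 - <<'E'
from h import *
c=cap('wrist')
S=[onz(c,312+x/4-2.3,60+y/4,40)[:2] for x,y in((111,37),(47,421),(390,70),(302,447))]
print(S);print([np.degrees(np.arctan2(*(S[i]-S[j])[::-1])) for i,j in((0,1),(2,3),(0,2),(1,3))])
go([495.3,211.6,61],-0.183)
E
```

```text
[array([605.8998,  70.9708]), array([496.4679, 103.4611]), array([581.7364,  -9.8581]), array([472.558 ,  22.8976])]
[np.float64(-16.536118569145497), np.float64(-16.700293087642795), np.float64(73.35620905161232), np.float64(73.46998709122391)]
xyz m [-0.0011 -0.0212  0.1696] twist -0.45 at [492.5754 190.7462 230.6605] [ 3.1406  0.001  -0.1909] 2.1
```

Emit:
{"fn": "play_rows", "kwargs": {"commands": [{"x": -0.001, "y": -0.021, "z": 0.05, "twist": -0.5}, {"x": -0.001, "y": -0.021, "z": 0.09, "twist": -0.5}, {"x": -0.001, "y": -0.021, "z": 0.13, "twist": -0.5}, {"x": -0.001, "y": -0.021, "z": 0.13, "twist": -0.5}, {"x": -0.001, "y": -0.021, "z": 0.13, "twist": -0.5}, {"x": -0.001, "y": -0.021, "z": 0.13, "twist": -0.5}, {"x": -0.001, "y": -0.021, "z": 0.13, "twist": -0.5}, {"x": -0.001, "y": -0.021, "z": 0.13, "twist": -0.5}], "jaw": 0.6}}

```text
time: 2.9
tool_pos: [497.0, 211.9, 102.8]
tcp_rot: [-3.14, -0.003, -0.183]
contact_force: [0.2, 0.3, 0.8]
grip_width: 36.5
finger_force: 0.0
```

Run:
```python
from h import *
c=cap('wrist','w2.png');hs=cv2.cvtColor(c['pixels'],cv2.COLOR_RGB2HSV)
u,v=proj(c,(495.3,211.6,45));print(u,v)
m=cv2.inRange(hs,(15,80,170),(26,255,255));mm=0*m;u,v=int(u),int(v);mm[v-18:v+18,u-18:u+18]=m[v-18:v+18,u-18:u+18]
M=cv2.moments(mm,True);k=(M['m10']/M['m00'],M['m01']/M['m00']);print(M['m00'],k,cv2.boundingRect(mm),cv2.minAreaRect(cv2.findNonZero(mm)))
K=onz(c,*k,45);print(K)
go([K[0],K[1],61],-0.18)
```

```text
255.60096934092385 215.79996079406683Traceback (most recent call last):
  File "<stdin>", line 5, in <module>
ZeroDivisionError: float division by zero
```

Run:
```python
from h import *
c=cap('wrist');hs=cv2.cvtColor(c['pixels'],cv2.COLOR_RGB2HSV)
im=c['pixels'];cv2.imwrite('pics/w3.png',cv2.resize(cv2.cvtColor(im[150:270,180:330],cv2.COLOR_RGB2BGR),None,fx=5,fy=5,interpolation=cv2.INTER_CUBIC))
go([495.3,211.6,61],-0.18)
```

```text
xyz m [-0.0012  0.0005  0.0411] twist -0.17 at [496.4806 211.9098 102.079 ] [-3.1409 -0.0016 -0.183 ] 3.0
```

View pics/w3.png

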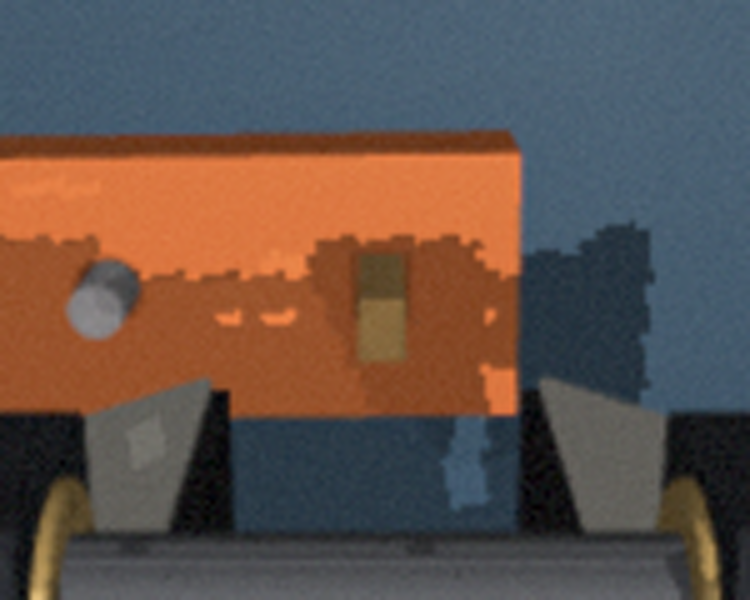

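The key's top is at about (256.4,216), within a pixel of where I predicted, and centred between the fingers. The left finger clears the pin. Descending.

Emit:
{"fn": "play_rows", "kwargs": {"commands": [{"x": -0.0005, "y": 0, "z": 0.02, "twist": 0}, {"x": -0.0005, "y": 0, "z": 0.035, "twist": 0}, {"x": -0.0005, "y": 0, "z": 0.0415, "twist": 0}, {"x": -0.0005, "y": 0, "z": 0.0415, "twist": 0}, {"x": -0.0005, "y": 0, "z": 0.0415, "twist": 0}, {"x": -0.0005, "y": 0, "z": 0.0415, "twist": 0}, {"x": -0.0005, "y": 0, "z": 0.0415, "twist": 0}, {"x": -0.0005, "y": 0, "z": 0.0415, "twist": 0}]}}

```text
time: 3.8
tool_pos: [495.8, 212.0, 60.1]
tcp_rot: [-3.141, -0.001, -0.183]
contact_force: [0.4, 0.3, 0.1]
grip_width: 36.6
finger_force: 0.0
```

Emit:
{"fn": "play_rows", "kwargs": {"commands": [{"x": 0, "y": 0, "z": 0, "twist": 0}, {"x": 0, "y": 0, "z": 0, "twist": 0}, {"x": 0, "y": 0, "z": 0, "twist": 0}, {"x": 0, "y": 0, "z": 0, "twist": 0}, {"x": 0, "y": 0, "z": 0, "twist": 0}, {"x": 0, "y": 0, "z": 0, "twist": 0}, {"x": 0, "y": 0, "z": 0, "twist": 0}, {"x": 0, "y": 0, "z": 0, "twist": 0}], "jaw": 1}}

```text
time: 4.6
tool_pos: [495.6, 211.9, 59.6]
tcp_rot: [3.142, -0.0, -0.183]
contact_force: [-0.1, 0.1, -0.8]
grip_width: 0.4
finger_force: 0.0
```

Run:
```python
from h import *
c=cap('wrist');t=cap('side');s=cap('scene')
f=lambda im,x,y,w,h,k:cv2.resize(cv2.cvtColor(im[y:y+h,x:x+w],cv2.COLOR_RGB2BGR),None,fx=k,fy=k,interpolation=cv2.INTER_CUBIC)
a=f(c['pixels'],180,190,130,130,3);b=f(t['pixels'],205,220,100,100,4)[:390];cv2.imwrite('pics/w4.png',np.hstack([a,b]))
```

```text
(no output)
```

View pics/w4.png

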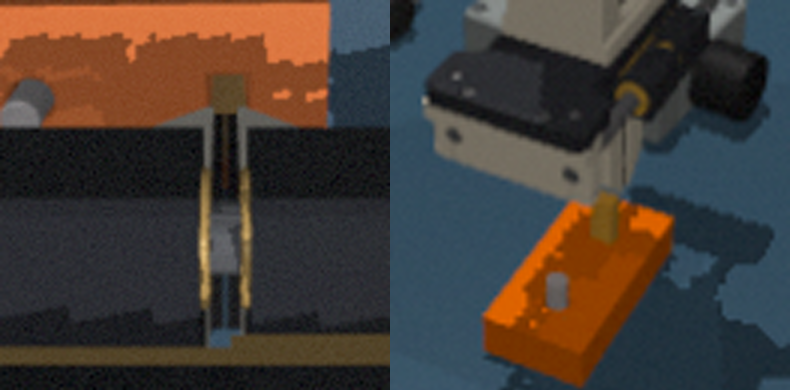

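Run:
```python
from h import *
o=bot.get_obs();print({k:o[k] for k in('time','grip_width','finger_force','tool_pos','contact_force')})
```

```text
{'time': 4.75, 'grip_width': 0.8369860663046661, 'finger_force': 0.0, 'tool_pos': array([495.5974, 211.9016,  59.606 ]), 'contact_force': array([0.0134, 0.385 , 0.3935])}
```

Emit:
{"fn": "play_rows", "kwargs": {"commands": [{"x": 0, "y": 0, "z": 0, "twist": 0}, {"x": 0, "y": 0, "z": 0, "twist": 0}, {"x": 0, "y": 0, "z": 0, "twist": 0}, {"x": 0, "y": 0, "z": -0.005, "twist": 0}, {"x": 0, "y": 0, "z": -0.01, "twist": 0}, {"x": 0, "y": 0, "z": -0.01, "twist": 0}, {"x": 0, "y": 0, "z": -0.01, "twist": 0}, {"x": 0, "y": 0, "z": -0.01, "twist": 0}]}}

```text
time: 5.55
tool_pos: [495.5, 211.9, 69.6]
tcp_rot: [3.141, 0.0, -0.183]
contact_force: [-0.5, -0.4, -0.1]
grip_width: 0.5
finger_force: 0.0
```

Run:
```python
from h import *
o=bot.get_obs();print({k:o[k] for k in('time','grip_width','finger_force','tool_pos','contact_force')})
c=cap('wrist');t=cap('side')
f=lambda im,x,y,w,h,k:cv2.resize(cv2.cvtColor(im[y:y+h,x:x+w],cv2.COLOR_RGB2BGR),None,fx=k,fy=k,interpolation=cv2.INTER_CUBIC)
a=f(c['pixels'],180,190,130,130,3);b=f(t['pixels'],205,220,100,100,4)[:390];cv2.imwrite('pics/w5.png',np.hstack([a,b]))
```

```text
{'time': 5.55, 'grip_width': 0.5408278137823428, 'finger_force': 0.0, 'tool_pos': array([495.482 , 211.9072,  69.577 ]), 'contact_force': array([-0.4965, -0.3989, -0.0874])}
```

View pics/w5.png

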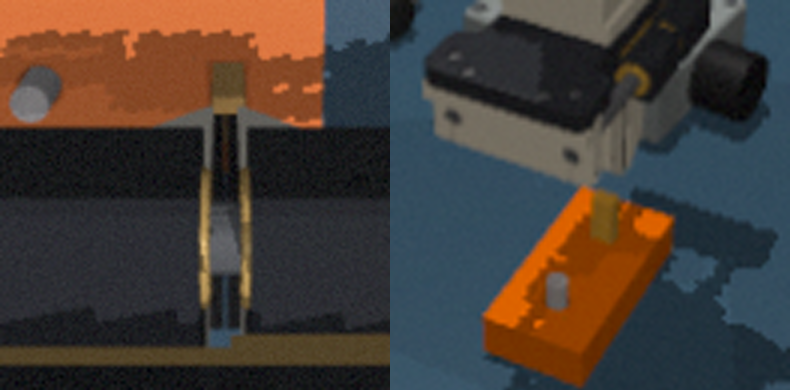

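Run:
```python
from h import *
o=bot.get_obs();Rt=R.from_euler('xyz',o['tcp_rot'])
c=cap('wrist');t=cap('side')
for p in((0,0,25),(9.5,0,25),(-9.5,0,25),(9.5,0,6),(9.5,0,-10)):
    P=o['tool_pos']+Rt.apply(p);u,v=proj(c,P);a,b=proj(t,P)
    print(p,'crop',(u-180)*3,(v-190)*3,'side',(a-205)*4+390,(b-220)*4)
for P in((495.5,212,45),(495.5,212,22)):
    u,v=proj(c,P);a,b=proj(t,P);print(P,'crop',(u-180)*3,(v-190)*3,'side',(a-205)*4+390,(b-220)*4)
# triangulate key top centre from w5 picks
print(tri(c,(180+229/3,190+105/3-0),t,(205+(606-390)/4,220+196/4)))
```

```text
(0, 0, 25) crop 224.32323025798854 116.563473349873 side 604.7794619181318 194.5409362840678
(9.5, 0, 25) crop 224.36117550313946 78.88534940260558 side 586.8997415440563 188.39062091606866
(-9.5, 0, 25) crop 224.2862796342987 153.2303741410248 side 622.8281879064921 200.74214300706558
(9.5, 0, 6) crop 224.3458998447931 108.86205187963898 side 587.2079330239252 157.5229910750977
(9.5, 0, -10) crop 224.3302388642598 139.5650112000846 side 587.4739145377247 130.8565278120858
(495.5, 212, 45) crop 223.86261790798065 117.22305216940785 side 604.6107060938427 193.81910023399018
(495.5, 212, 22) crop 223.9113646407713 84.16440061165767 side 603.9445580422878 230.15907888462038
(array([496.1501, 210.0709,  41.4381]), np.float64(1.7230561748705664))
```

The fingers passed above the key. Both views put the actual fingertips only about 15 mm ahead of the TCP. I'll open, go lower and close again.

Emit:
{"fn": "play_rows", "kwargs": {"commands": [{"x": 0, "y": 0, "z": 0, "twist": 0}, {"x": 0, "y": 0, "z": 0, "twist": 0}, {"x": 0, "y": 0, "z": 0, "twist": 0}, {"x": 0, "y": 0, "z": 0, "twist": 0}, {"x": 0, "y": 0, "z": 0.007, "twist": 0}, {"x": 0, "y": 0, "z": 0.014, "twist": 0}, {"x": 0, "y": 0, "z": 0.019, "twist": 0}, {"x": 0, "y": 0, "z": 0.019, "twist": 0}], "jaw": 0.7}}

```text
time: 6.55
tool_pos: [494.9, 211.7, 49.4]
tcp_rot: [3.141, 0.002, -0.183]
contact_force: [-0.2, 0.9, 0.3]
grip_width: 27.2
finger_force: 0.0
```

Emit:
{"fn": "play_rows", "kwargs": {"commands": [{"x": 0, "y": 0, "z": 0, "twist": 0}, {"x": 0, "y": 0, "z": 0, "twist": 0}, {"x": 0, "y": 0, "z": 0, "twist": 0}, {"x": 0, "y": 0, "z": 0, "twist": 0}, {"x": 0, "y": 0, "z": 0, "twist": 0}, {"x": 0, "y": 0, "z": 0, "twist": 0}, {"x": 0, "y": 0, "z": 0, "twist": 0}, {"x": 0, "y": 0, "z": 0, "twist": 0}], "jaw": 1}}

```text
time: 7.35
tool_pos: [495.6, 211.9, 50.6]
tcp_rot: [3.142, -0.0, -0.183]
contact_force: [0.7, 0.1, 0.2]
grip_width: 0.6
finger_force: 0.0
```

Run:
```python
from h import *
c=cap('wrist');t=cap('side');s=cap('scene')
f=lambda im,x,y,w,h,k:cv2.resize(cv2.cvtColor(im[y:y+h,x:x+w],cv2.COLOR_RGB2BGR),None,fx=k,fy=k,interpolation=cv2.INTER_CUBIC)
a=f(c['pixels'],215,195,80,120,5);b=f(t['pixels'],225,235,70,60,6)[:300,:400];d=f(s['pixels'],295,135,70,60,6)[:300,:400]
cv2.imwrite('pics/w6.png',np.hstack([a,np.vstack([b,d])]))
o=bot.get_obs();Rt=R.from_euler('xyz',o['tcp_rot'])
for p in((0,0,25),(9.5,0,25),(0,0,15)):
    P=o['tool_pos']+Rt.apply(p);u,v=proj(c,P);a,b=proj(t,P);e,g=proj(s,P)
    print(p,'w',(u-215)*5,(v-195)*5,'side',(a-225)*6+400,(b-235)*6,'sc',(e-295)*6+400,(g-135)*6+300)
for P in((495.5,212,45),(495.5,212,22)):
    u,v=proj(c,P);a,b=proj(t,P);e,g=proj(s,P);print(P,'w',(u-215)*5,(v-195)*5,'side',(a-225)*6+400,(b-235)*6,'sc',(e-295)*6+400,(g-135)*6+300)
```

```text
(0, 0, 25) w 199.05168031917867 169.04990635990274 side 600.9209453597562 246.58694984645422 sc 587.4775361938579 498.78700622789495
(9.5, 0, 25) w 199.11852245524173 106.25575064031949 side 574.4642224269651 237.275864820494 sc 596.1791232037872 515.84105603934
(0, 0, 15) w 199.04332004090236 197.01793462335303 side 601.3516827225318 222.9909701710078 sc 591.2039007554583 480.4488429328927
(495.5, 212, 45) w 198.42407746574523 226.81105075123213 side 601.9160591407641 200.72865035098528 sc 594.8793748203075 462.69675245512366
(495.5, 212, 22) w 198.49795040473765 160.2630309485258 side 600.9168370634317 255.23861832693058 sc 586.264924231241 505.1020369852863
```

View pics/w6.png

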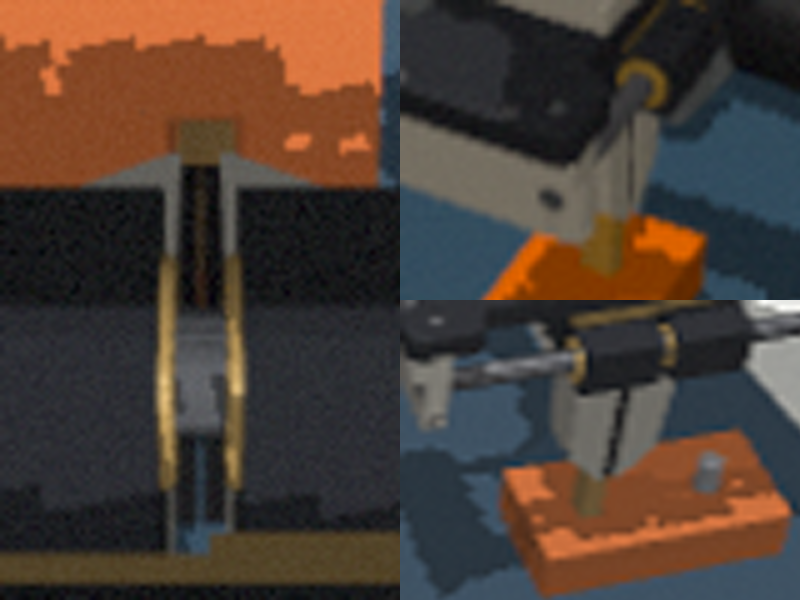

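Emit:
{"fn": "play_rows", "kwargs": {"commands": [{"x": 0, "y": 0, "z": 0, "twist": 0}, {"x": 0, "y": 0, "z": 0, "twist": 0}, {"x": 0, "y": 0, "z": 0, "twist": 0}, {"x": 0, "y": 0, "z": 0, "twist": 0}, {"x": 0, "y": 0, "z": 0.002, "twist": 0}, {"x": 0, "y": 0, "z": 0.003, "twist": 0}, {"x": 0, "y": 0, "z": 0.004, "twist": 0}, {"x": 0, "y": 0, "z": 0.005, "twist": 0}], "jaw": 0.7}}

```text
time: 8.3
tool_pos: [495.5, 211.9, 45.5]
tcp_rot: [3.141, 0.0, -0.183]
contact_force: [-0.1, 0.3, 0.0]
grip_width: 27.5
finger_force: 0.0
```

Run:
```python
from h import *
o=bot.get_obs();print(o['tool_pos'],o['contact_force'],o['grip_width'])
c=cap('wrist')
g=cv2.cvtColor(c['pixels'],cv2.COLOR_RGB2HSV)
# fingertip: light low-saturation columns beside gap
for u in range(222,292,5): print(u,[tuple(int(q) for q in g[v,u]) for v in range(205,245,5)])
```

```text
[495.5224 211.9097  45.4587] [-0.0977  0.319   0.0176] 27.478885758042246
222 [(10, 182, 218), (10, 180, 219), (11, 187, 135), (11, 183, 135), (11, 184, 137), (17, 19, 96), (26, 19, 94), (18, 26, 100)]
227 [(10, 180, 219), (11, 182, 219), (11, 199, 132), (11, 183, 134), (10, 133, 121), (24, 13, 101), (24, 18, 70), (15, 44, 23)]
232 [(10, 183, 217), (10, 182, 219), (11, 174, 145), (11, 185, 135), (11, 190, 134), (11, 137, 26), (3, 100, 23), (165, 73, 21)]
237 [(10, 178, 219), (10, 182, 217), (11, 188, 133), (10, 185, 134), (10, 181, 208), (10, 176, 135), (11, 189, 132), (11, 188, 134)]
242 [(10, 180, 218), (10, 184, 218), (10, 185, 132), (11, 187, 132), (11, 181, 204), (12, 194, 130), (10, 177, 134), (11, 179, 134)]
247 [(11, 184, 216), (11, 177, 138), (11, 178, 136), (11, 190, 134), (10, 183, 131), (11, 181, 137), (10, 180, 136), (10, 181, 135)]
252 [(11, 191, 140), (10, 185, 135), (10, 181, 134), (11, 193, 127), (17, 136, 90), (18, 135, 87), (18, 138, 94), (18, 140, 133)]
257 [(10, 185, 135), (11, 185, 134), (10, 179, 137), (11, 186, 126), (17, 137, 93), (17, 140, 91), (17, 137, 97), (18, 140, 137)]
262 [(10, 180, 193), (11, 181, 137), (11, 174, 138), (11, 182, 132), (12, 182, 105), (14, 176, 90), (15, 155, 97), (16, 149, 118)]
267 [(10, 176, 136), (10, 182, 136), (10, 179, 135), (10, 182, 136), (10, 179, 135), (11, 188, 133), (11, 181, 134), (11, 187, 135)]
272 [(9, 183, 135), (11, 189, 132), (11, 186, 136), (11, 188, 134), (11, 187, 135), (11, 191, 132), (10, 182, 136), (11, 187, 134)]
277 [(10, 184, 140), (10, 184, 136), (11, 176, 136), (10, 176, 138), (11, 182, 136), (8, 149, 53), (10, 144, 55), (6, 134, 40)]
282 [(11, 197, 128), (10, 181, 134), (10, 176, 136), (10, 180, 136), (10, 133, 117), (23, 23, 98), (10, 14, 56), (15, 51, 20)]
287 [(11, 174, 136), (11, 185, 134), (11, 192, 133), (11, 182, 136), (10, 184, 137), (13, 18, 98), (19, 21, 97), (34, 19, 96)]
```

Emit:
{"fn": "play_rows", "kwargs": {"commands": [{"x": 0, "y": 0, "z": 0.001, "twist": 0}, {"x": 0, "y": 0, "z": 0.002, "twist": 0}, {"x": 0, "y": 0, "z": 0.003, "twist": 0}, {"x": 0, "y": 0, "z": 0.004, "twist": 0}, {"x": 0, "y": 0, "z": 0.005, "twist": 0}, {"x": 0, "y": 0, "z": 0.005, "twist": 0}, {"x": 0, "y": 0, "z": 0.005, "twist": 0}, {"x": 0, "y": 0, "z": 0.005, "twist": 0}]}}

```text
time: 9.15
tool_pos: [495.6, 211.9, 40.6]
tcp_rot: [3.142, -0.0, -0.183]
contact_force: [-0.5, -0.0, -0.7]
grip_width: 27.6
finger_force: 0.0
```

Emit:
{"fn": "play_rows", "kwargs": {"commands": [{"x": 0, "y": 0, "z": 0, "twist": 0}, {"x": 0, "y": 0, "z": 0, "twist": 0}, {"x": 0, "y": 0, "z": 0, "twist": 0}, {"x": 0, "y": 0, "z": 0, "twist": 0}, {"x": 0, "y": 0, "z": 0, "twist": 0}, {"x": 0, "y": 0, "z": 0, "twist": 0}, {"x": 0, "y": 0, "z": 0, "twist": 0}, {"x": 0, "y": 0, "z": 0, "twist": 0}], "jaw": 1}}

```text
time: 9.95
tool_pos: [495.6, 211.9, 40.6]
tcp_rot: [3.142, -0.0, -0.183]
contact_force: [-0.4, 0.3, 0.9]
grip_width: 7.4
finger_force: 30.0
```

Run:
```python
from h import *
go([495.6,211.9,150],-0.29);go([515,60,150],-0.29)
```

```text
xyz m [ 0.      0.     -0.1094] twist 6.13 at [495.603 211.921  40.624] [ 3.1415 -0.0001 -0.183 ] 9.95
xyz m [ 0.0467  0.1459 -0.1094] twist 6.13 at [495.603 211.921  40.624] [ 3.1415 -0.0001 -0.183 ] 9.95
```

Emit:
{"fn": "play_rows", "kwargs": {"commands": [{"x": 0, "y": 0, "z": -0.015, "twist": 0}, {"x": 0, "y": 0, "z": -0.03, "twist": 0}, {"x": 0, "y": 0, "z": -0.06, "twist": 0}, {"x": 0, "y": 0, "z": -0.09, "twist": 0}, {"x": 0, "y": 0, "z": -0.11, "twist": 2}, {"x": 0.01, "y": 0.03, "z": -0.11, "twist": 6.1}, {"x": 0.025, "y": 0.07, "z": -0.11, "twist": 6.1}, {"x": 0.04, "y": 0.11, "z": -0.11, "twist": 6.1}]}}

```text
time: 10.75
tool_pos: [514.9, 95.6, 150.9]
tcp_rot: [3.142, -0.001, -0.288]
contact_force: [0.5, -0.7, 0.7]
grip_width: 7.1
finger_force: 30.0
```

Run:
```python
from h import *
go([515,60,150],-0.29)
```

```text
xyz m [0.0102 0.0341 0.0009] twist 0.12 at [514.8535  95.595  150.8606] [ 3.1416 -0.0006 -0.2878] 10.75
```

Emit:
{"fn": "play_rows", "kwargs": {"commands": [{"x": 0.008, "y": 0.02, "z": 0, "twist": 0}, {"x": 0.01, "y": 0.035, "z": 0, "twist": 0}, {"x": 0.01, "y": 0.035, "z": 0, "twist": 0}, {"x": 0.01, "y": 0.035, "z": 0, "twist": 0}, {"x": 0.01, "y": 0.035, "z": 0, "twist": 0}, {"x": 0.01, "y": 0.035, "z": 0, "twist": 0}, {"x": 0.01, "y": 0.035, "z": 0, "twist": 0}, {"x": 0.01, "y": 0.035, "z": 0, "twist": 0}]}}

```text
time: 11.55
tool_pos: [514.4, 60.6, 150.6]
tcp_rot: [3.142, -0.0, -0.289]
contact_force: [0.2, 0.6, -0.3]
grip_width: 7.4
finger_force: 30.0
```

Run:
```python
from h import *
o=bot.get_obs();c=cap('wrist','w7.png')
u,v=proj(c,(553,49,84));print(o['tool_pos'],o['tcp_rot'],u,v)
Rt=R.from_euler('xyz',o['tcp_rot'])
for p in((5.5,4,34.6),(5.5,-4,34.6),(5.5,4,10),(-5.5,4,34.6)): print(p,proj(c,o['tool_pos']+Rt.apply(p)))
x0,y0=int(u)-70,int(v)-60
im=cv2.cvtColor(c['pixels'],cv2.COLOR_RGB2BGR)
y0=max(y0,0);print(x0,y0)
cv2.imwrite('pics/w7c.png',cv2.resize(im[y0:y0+150,x0:x0+200],None,fx=4,fy=4,interpolation=cv2.INTER_CUBIC))
```

```text
[514.446   60.6196 150.6092] [ 3.1416 -0.     -0.2886] 255.034975604378 164.0064225275969
(5.5, 4, 34.6) (np.float64(260.16740579860164), np.float64(217.01096143833865))
(5.5, -4, 34.6) (np.float64(249.40301997192927), np.float64(216.99957168315603))
(5.5, 4, 10) (np.float64(260.88390673872857), np.float64(229.68499742953853))
(-5.5, 4, 34.6) (np.float64(260.07280657235657), np.float64(230.77197549639163))
185 104
```

View pics/w7c.png

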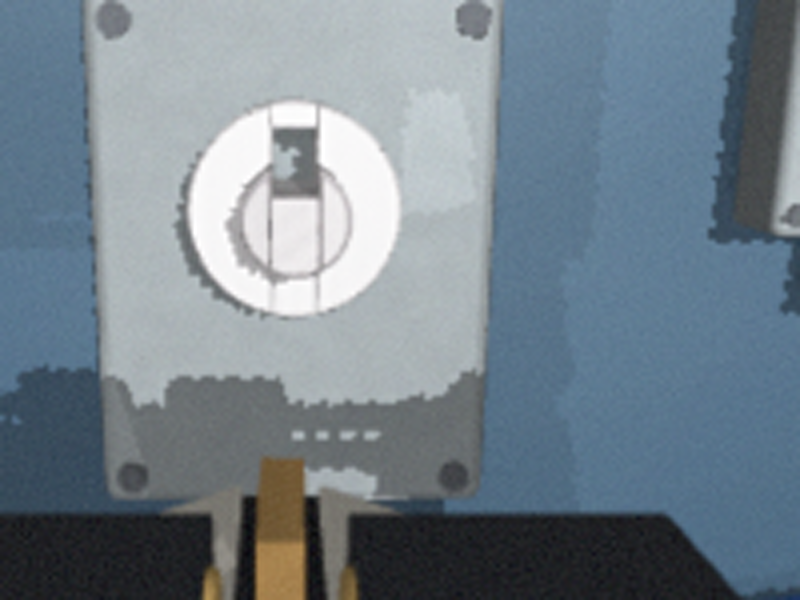

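The slot points up the image, with edges at crop x 272 and 320, back wall at y≈197 and boss centre at about (294,208). The key is held straight, with its foot edge at crop y≈460, x 262–304.

```bash
cat > pk.py <<'E'
from h import *
x0,y0=185,104
px=lambda X,Y:(x0+(X+.5)/4-.5,y0+(Y+.5)/4-.5)
E
python3 - <<'E'
from pk import *
o=bot.get_obs();c=cap('wrist');Rt=R.from_euler('xyz',o['tcp_rot'])
T=lambda X,Y,z:Rt.inv().apply(onz(c,*px(X,Y),z)-o['tool_pos'])
print(o['tool_pos'])
print('boss c',T(294,208.5,66),onz(c,*px(294,208.5),66));
for Y in(99,318):print('boss edge',T(294,Y,66))
for X in(187,401):print('boss edge',T(X,208,66))
print('back wall',T(296,197,84)); print('slot edges top of shaft',T(272,200,84),T(319,200,84))
print('slot boss edges',T(270.5,115,66),T(319.5,115,66)); print('pocket outer',T(295,127,66))
print('shaft sides',T(242,221,82.5),T(351,221,82.5),'bottom',T(297,279,82.5))
z=o['tool_pos'][2]-34.6
print('key foot',T(262,460,z),T(304,460,z),'top end',T(256,545,z+24),T(304,545,z+24))
im=c['pixels'].astype(int)
print('col profile slot',im[137:140,245:275].mean((0,2)).round().astype(int).tolist())
print('shaft row',im[157:160,240:280].mean((0,2)).round().astype(int).tolist())
print('boss pocket col',im[120:190,257:262].mean((1,2)).round().astype(int).tolist())
hs=cv2.cvtColor(c['pixels'],cv2.COLOR_RGB2HSV);print('key',hs[222:226,245:266,1].mean(0).round().astype(int).tolist())
E
```

```text
[514.4661  60.4785 150.6173]
boss c [44.9071  2.899  84.6205] [556.6919  44.9035  66.    ]
boss edge [68.335   2.7985 84.6221]
boss edge [20.1878  3.006  84.6188]
boss edge [ 44.9982 -20.7221  84.6195]
boss edge [45.0454 26.5187 84.6216]
back wall [49.3465  3.075  66.6208]
slot edges top of shaft [48.7356 -1.8098 66.6206] [48.7452  7.7619 66.621 ]
slot boss edges [64.9831 -2.2584 84.6216] [64.9934  8.3155 84.6221]
pocket outer [62.4607  3.04   84.6217]
shaft sides [44.2682 -8.0104 68.12  ] [44.2909 14.4559 68.121 ] bottom [32.1738  3.3872 68.1196]
key foot [ 4.2109 -3.4683 34.6001] [ 4.2194  4.3485 34.6005] top end [-2.0414 -4.0834 10.5997] [-2.0322  3.8949 10.6   ]
col profile slot [248, 249, 249, 248, 248, 250, 252, 194, 125, 113, 111, 112, 111, 111, 113, 111, 112, 110, 118, 186, 250, 251, 249, 248, 248, 248, 248, 249, 249, 249]
shaft row [248, 234, 188, 168, 168, 180, 229, 233, 232, 231, 231, 219, 163, 227, 237, 235, 234, 234, 235, 236, 236, 237, 236, 237, 208, 202, 232, 237, 238, 238, 236, 217, 196, 241, 247, 247, 247, 247, 247, 246]
boss pocket col [186, 187, 186, 188, 188, 188, 186, 186, 176, 204, 241, 251, 251, 251, 251, 217, 131, 111, 111, 113, 120, 142, 142, 122, 128, 129, 130, 128, 116, 118, 120, 115, 125, 176, 238, 237, 234, 235, 236, 236, 237, 236, 235, 234, 232, 234, 233, 235, 236, 237, 237, 232, 201, 187, 246, 248, 246, 246, 246, 246, 246, 246, 229, 170, 179, 180, 182, 180, 179, 179]
key [14, 14, 14, 14, 24, 105, 136, 136, 130, 136, 135, 137, 133, 134, 143, 116, 17, 14, 17, 16, 15]
```

Emit:
{"fn": "play_rows", "kwargs": {"commands": [{"x": 0.03, "y": 0.0015, "z": 0, "twist": 0}, {"x": 0.05, "y": 0.0025, "z": 0, "twist": 0}, {"x": 0.056, "y": 0.0025, "z": 0, "twist": 0}, {"x": 0.056, "y": 0.0025, "z": 0.01, "twist": 0}, {"x": 0.056, "y": 0.0025, "z": 0.02, "twist": 0}, {"x": 0.056, "y": 0.0025, "z": 0.026, "twist": 0}, {"x": 0.056, "y": 0.0025, "z": 0.026, "twist": 0}, {"x": 0.056, "y": 0.0025, "z": 0.026, "twist": 0}]}}

```text
time: 12.45
tool_pos: [567.1, 41.9, 124.5]
tcp_rot: [3.141, 0.0, -0.289]
contact_force: [-0.1, -0.1, -0.7]
grip_width: 7.1
finger_force: 30.0
```

Run:
```python
from h import *
o=bot.get_obs();c=cap('wrist','w8.png');Rt=R.from_euler('xyz',o['tcp_rot']);print(o['tool_pos'],o['tcp_rot'])
T=lambda u,v,z:Rt.inv().apply(onz(c,u,v,z)-o['tool_pos'])
for p in((5.5,0,34.6),(6.5,0,58.6),(-5.5,0,34.6)): print(p,proj(c,o['tool_pos']+Rt.apply(p)))
hs=cv2.cvtColor(c['pixels'],cv2.COLOR_RGB2HSV)
for v in range(190,230,2): print(v,hs[v,244:272,1].tolist(),hs[v,244:272,2].tolist())
```

```text
[567.096   41.9227 124.5346] [ 3.1414  0.0004 -0.2892]
(5.5, 0, 34.6) (np.float64(254.78981390754657), np.float64(216.97965016091126))
(6.5, 0, 58.6) (np.float64(254.79681607512248), np.float64(206.06113618410234))
(-5.5, 0, 34.6) (np.float64(254.7751005558397), np.float64(230.74160274837593))
190 [14, 19, 14, 17, 14, 17, 15, 18, 18, 13, 18, 16, 18, 18, 14, 18, 18, 15, 12, 17, 14, 16, 16, 16, 16, 12, 17, 16] [185, 184, 183, 182, 182, 183, 186, 184, 184, 180, 189, 187, 186, 184, 184, 184, 187, 186, 185, 182, 185, 189, 186, 188, 187, 186, 184, 187]
192 [15, 15, 17, 14, 16, 13, 11, 6, 8, 7, 7, 7, 3, 5, 8, 14, 9, 12, 16, 15, 15, 18, 18, 15, 15, 16, 14, 18] [184, 183, 181, 182, 179, 175, 157, 158, 153, 152, 151, 151, 147, 148, 157, 163, 165, 177, 180, 182, 183, 185, 185, 185, 183, 188, 187, 188]
194 [8, 4, 8, 6, 2, 4, 8, 2, 4, 2, 2, 6, 4, 2, 7, 4, 4, 7, 5, 2, 2, 3, 10, 13, 15, 16, 15, 15] [156, 138, 132, 137, 132, 134, 135, 138, 141, 135, 141, 139, 135, 135, 142, 137, 138, 140, 141, 139, 144, 147, 158, 176, 182, 187, 191, 189]
196 [0, 8, 4, 6, 4, 4, 4, 9, 2, 5, 4, 4, 6, 4, 2, 4, 5, 4, 5, 
[... 3308 characters left out ...]
 118, 44, 10, 9, 6, 9, 7, 11, 8, 3, 5, 2] [114, 135, 139, 136, 117, 110, 108, 113, 112, 113, 116, 110, 112, 113, 113, 117, 123, 121, 129, 135, 130, 116, 105, 96, 100, 154, 169, 163]
226 [15, 8, 2, 2, 7, 58, 123, 138, 126, 126, 139, 138, 130, 133, 137, 136, 127, 44, 5, 3, 11, 16, 19, 13, 11, 8, 2, 3] [122, 128, 140, 140, 116, 106, 116, 111, 111, 113, 108, 113, 118, 115, 117, 118, 116, 123, 140, 148, 140, 124, 121, 118, 117, 135, 157, 161]
228 [19, 16, 10, 19, 17, 120, 136, 131, 130, 127, 131, 134, 136, 133, 144, 130, 135, 68, 19, 5, 10, 18, 19, 17, 21, 16, 21, 16] [119, 82, 52, 41, 44, 85, 107, 113, 116, 114, 113, 116, 114, 119, 113, 116, 96, 56, 40, 53, 79, 116, 122, 120, 123, 124, 124, 125]
```

Run:
```python
from h import *
im=cv2.imread('pics/w8.png').astype(int)
print(im[198:222,251:259].mean((1,2)).round().tolist())
o=bot.get_obs();c=cap('wrist');Rt=R.from_euler('xyz',o['tcp_rot'])
for x in(5,6,7,8):print(x,proj(c,o['tool_pos']+Rt.apply((x,0,58.53))))
for p in((5.5,33.6),(5,33.6),(5,34.6),(4.5,34.6),(4,34.6)):print(p,proj(c,o['tool_pos']+Rt.apply((p[0],0,p[1]))))
im=cv2.imread('pics/w7.png').astype(int);print(im[210:226,252:258,0].mean(1).round().tolist())
```

```text
[142.0, 182.0, 228.0, 240.0, 213.0, 184.0, 169.0, 160.0, 118.0, 111.0, 112.0, 112.0, 110.0, 112.0, 113.0, 114.0, 114.0, 114.0, 116.0, 114.0, 102.0, 86.0, 84.0, 85.0]
5 (np.float64(254.8149622062778), np.float64(207.8314923784143))
6 (np.float64(254.81622365154323), np.float64(206.68102065210084))
7 (np.float64(254.81748810294087), np.float64(205.5277350942972))
8 (np.float64(254.8187555693894), np.float64(204.37162704364403))
(5.5, 33.6) (np.float64(254.8119869413737), np.float64(217.45412288030866))
(5, 33.6) (np.float64(254.81128260499932), np.float64(218.09139628415537))
(5, 34.6) (np.float64(254.81144734508285), np.float64(217.6324060317084))
(4.5, 34.6) (np.float64(254.81074724148024), np.float64(218.26605458415114))
(4, 34.6) (np.float64(254.810048069774), np.float64(218.89883711171817))
[115.0, 114.0, 115.0, 114.0, 113.0, 113.0, 113.0, 109.0, 88.0, 55.0, 53.0, 54.0, 52.0, 52.0, 51.0, 53.0]
```

Emit:
{"fn": "play_rows", "kwargs": {"commands": [{"x": 0.0006, "y": -0.0004, "z": 0.004, "twist": 0}, {"x": 0.0006, "y": -0.0004, "z": 0.006, "twist": 0}, {"x": 0.0006, "y": -0.0004, "z": 0.008, "twist": 0}, {"x": 0.0006, "y": -0.0004, "z": 0.01, "twist": 0}, {"x": 0.0006, "y": -0.0004, "z": 0.012, "twist": 0}, {"x": 0.0006, "y": -0.0004, "z": 0.014, "twist": 0}, {"x": 0.0006, "y": -0.0004, "z": 0.016, "twist": 0}, {"x": 0.0006, "y": -0.0004, "z": 0.016, "twist": 0}]}}

```text
time: 13.35
tool_pos: [568.0, 41.9, 108.3]
tcp_rot: [3.141, 0.001, -0.289]
contact_force: [-0.8, -0.5, -0.3]
grip_width: 7.2
finger_force: 30.0
```

Emit:
{"fn": "play_rows", "kwargs": {"commands": [{"x": 0, "y": 0, "z": 0.002, "twist": 0}, {"x": 0, "y": 0, "z": 0.004, "twist": 0}, {"x": 0, "y": 0, "z": 0.006, "twist": 0}, {"x": 0, "y": 0, "z": 0.007, "twist": 0}, {"x": 0, "y": 0, "z": 0.008, "twist": 0}, {"x": 0, "y": 0, "z": 0.009, "twist": 0}, {"x": 0, "y": 0, "z": 0.01, "twist": 0}, {"x": 0, "y": 0, "z": 0.01, "twist": 0}]}}

```text
time: 14.15
tool_pos: [568.1, 41.9, 98.5]
tcp_rot: [3.141, 0.0, -0.289]
contact_force: [0.1, -0.3, -0.2]
grip_width: 7.0
finger_force: 30.0
```

Emit:
{"fn": "play_rows", "kwargs": {"commands": [{"x": 0, "y": 0, "z": 0.001, "twist": 0}, {"x": 0, "y": 0, "z": 0.002, "twist": 0}, {"x": 0, "y": 0, "z": 0.003, "twist": 0}, {"x": 0, "y": 0, "z": 0.004, "twist": 0}, {"x": 0, "y": 0, "z": 0.005, "twist": 0}, {"x": 0, "y": 0, "z": 0.006, "twist": 0}, {"x": 0, "y": 0, "z": 0.006, "twist": 0}, {"x": 0, "y": 0, "z": 0.006, "twist": 0}]}}

```text
time: 14.95
tool_pos: [568.1, 41.9, 92.6]
tcp_rot: [3.141, 0.0, -0.289]
contact_force: [0.2, 0.0, -0.5]
grip_width: 7.0
finger_force: 30.0
```

Emit:
{"fn": "play_rows", "kwargs": {"commands": [{"x": 0, "y": 0, "z": 0, "twist": 0}, {"x": 0, "y": 0, "z": 0, "twist": 0}, {"x": 0, "y": 0, "z": 0, "twist": 0}, {"x": 0, "y": 0, "z": 0, "twist": 0}, {"x": 0, "y": 0, "z": 0, "twist": 0}, {"x": 0, "y": 0, "z": -0.02, "twist": 0}, {"x": 0, "y": 0, "z": -0.05, "twist": 0}, {"x": -0.03, "y": 0, "z": -0.06, "twist": 0}], "jaw": 0.75}}

```text
time: 15.75
tool_pos: [543.0, 49.6, 155.3]
tcp_rot: [-3.14, -0.007, -0.291]
contact_force: [0.2, 0.4, 0.6]
grip_width: 22.9
finger_force: 0.0
```

Run:
```python
from h import *
o=bot.get_obs();c=cap('wrist','w9.png');print(o['tool_pos'],o['tcp_rot'],o['contact_force'])
d=np.array([np.cos(.289),-np.sin(.289)]);A=np.array([556.2,44.9])
print(proj(c,(*A,84)))
for z in(79,84,118): print('top if',z,proj(c,(*(A+11.5*d),z)))
hs=cv2.cvtColor(c['pixels'],cv2.COLOR_RGB2HSV)
m=cv2.inRange(hs,(14,70,60),(27,255,255));n,l,st,ce=cv2.connectedComponentsWithStats(m)
for i in range(1,n):
    if st[i,4]>15: print(st[i],ce[i])
```

```text
[542.9709  49.6227 155.2917] [-3.1401 -0.0073 -0.2907] [0.1518 0.4088 0.623 ]
(np.float64(255.77418915892463), np.float64(193.9710107379039))
top if 79 (np.float64(255.76746864847405), np.float64(179.80026312915822))
top if 84 (np.float64(255.77821148097726), np.float64(180.95088752542506))
top if 118 (np.float64(255.86519936026139), np.float64(190.27025648635092))
[251 171   9  16 140] [255.0786 178.3929]
[208 245  10  48 307] [211.9446 269.3746]
[292 246  10  47 297] [297.1279 269.2559]
[ 120  301  281   11 2254] [274.9845 307.1185]
```

Run:
```python
from h import *
c=cap('wrist');o=bot.get_obs()
d=np.array([np.cos(.29),-np.sin(.29)]);A=np.array([556.2,44.9])
for dz in(0,3,6,10): print(dz,[round(proj(c,(*(A+r*d),z))[1],1) for r,z in((17,66),(17,79+dz),(6,79+dz))])
hs=cv2.cvtColor(c['pixels'],cv2.COLOR_RGB2HSV);print([(v,hs[v,252:259].mean(0).round().astype(int).tolist()) for v in range(166,206)])
go([455,-237,155],-0.29)
```

```text
0 [np.float64(163.5), np.float64(165.7), np.float64(178.2)]
3 [np.float64(163.5), np.float64(166.2), np.float64(178.9)]
6 [np.float64(163.5), np.float64(166.8), np.float64(179.6)]
10 [np.float64(163.5), np.float64(167.5), np.float64(180.6)]
[(166, [21, 124, 251]), (167, [22, 119, 251]), (168, [22, 118, 250]), (169, [22, 120, 250]), (170, [23, 119, 250]), (171, [23, 119, 250]), (172, [22, 119, 249]), (173, [22, 121, 249]), (174, [22, 121, 249]), (175, [22, 121, 248]), (176, [22, 122, 249]), (177, [21, 122, 247]), (178, [17, 105, 211]), (179, [31, 13, 129]), (180, [117, 6, 139]), (181, [136, 6, 204]), (182, [139, 3, 238]), (183, [141, 3, 238]), (184, [141, 3, 236]), (185, [140, 3, 236]), (186, [139, 3, 237]), (187, [165, 3, 237]), (188, [96, 2, 237]), (189, [164, 3, 237]), (190, [139, 3, 236]), (191, [116, 2, 235]), (192, [111, 2, 236]), (193, [141, 2, 235]), (194, [114, 2, 236]), (195, [137, 3, 237]), (196, [141, 2, 239]), (197, [70, 2, 239]), (198, [115, 3, 227]), (199, [138, 5, 170]), (200, [109, 3, 178]), (201, [81, 2, 172]), (202, [106, 3, 171]), (203, [101, 3, 171]), (204, [86, 2, 171]), (205, [109, 3, 168])]
xyz m [ 0.0027  0.2999 -0.0008] twist 0.07 at [537.788   51.2602 154.2898] [-3.1412 -0.0008 -0.2887] 15.85
```

Emit:
{"fn": "play_rows", "kwargs": {"commands": [{"x": -0.037, "y": 0.3, "z": 0, "twist": 0}, {"x": -0.037, "y": 0.3, "z": 0, "twist": 0}, {"x": -0.037, "y": 0.3, "z": 0, "twist": 0}, {"x": -0.037, "y": 0.3, "z": 0, "twist": 0}, {"x": -0.037, "y": 0.3, "z": 0, "twist": 0}, {"x": -0.037, "y": 0.3, "z": 0, "twist": 0}, {"x": -0.037, "y": 0.3, "z": 0, "twist": 0}, {"x": -0.037, "y": 0.3, "z": 0, "twist": 0}], "jaw": 0.15}}

```text
time: 16.65
tool_pos: [417.9, -227.6, 152.3]
tcp_rot: [-3.141, 0.0, -0.293]
contact_force: [-0.8, 0.4, -0.0]
grip_width: 77.1
finger_force: 0.0
```

Emit:
{"fn": "play_rows", "kwargs": {"commands": [{"x": 0, "y": 0, "z": 0, "twist": 0}, {"x": 0, "y": 0, "z": 0, "twist": 0}, {"x": 0, "y": 0, "z": 0, "twist": 0}, {"x": 0, "y": 0, "z": 0, "twist": 0}, {"x": 0, "y": 0, "z": 0, "twist": 0}, {"x": 0, "y": 0, "z": 0, "twist": 0}, {"x": 0, "y": 0, "z": 0, "twist": 0}, {"x": 0, "y": 0, "z": 0, "twist": 0}]}}

```text
time: 17.45
tool_pos: [418.3, -226.5, 152.6]
tcp_rot: [3.142, -0.0, -0.289]
contact_force: [0.4, -1.1, 0.3]
grip_width: 78.3
finger_force: 0.0
```

Run:
```python
from h import *
o=bot.get_obs();c=cap('wrist','w10.png');print(o['tool_pos'],o['tcp_rot'])
u,v=proj(c,(455,-237,30));print(u,v)
u,v=int(u),int(v);im=cv2.cvtColor(c['pixels'],cv2.COLOR_RGB2BGR)
x0,y0=u-45,max(v-40,0);print(x0,y0)
cv2.imwrite('pics/w10c.png',cv2.resize(im[y0:y0+75,x0:x0+90],None,fx=8,fy=8,interpolation=cv2.INTER_CUBIC))
```

```text
[ 418.2878 -226.466   152.6463] [ 3.1415 -0.     -0.2895]
254.44381306630282 157.9801571876408
209 117
```

View pics/w10c.png

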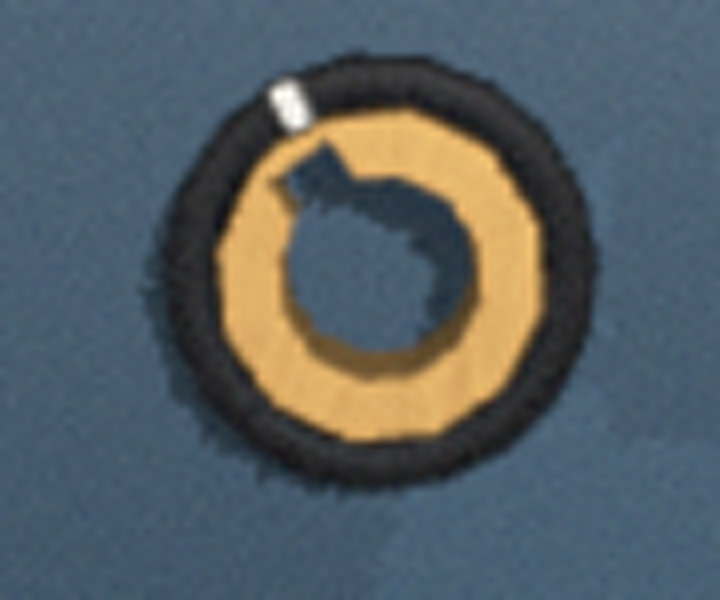

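The bush centre is at crop (381,274), the keyway's outer corners at (276,180) and (323,143), and the white mark at (291,105). The keyway lies to the upper left.

Run:
```python
from h import *
o=bot.get_obs();c=cap('wrist');Rt=R.from_euler('xyz',o['tcp_rot'])
W=lambda X,Y,z=30:onz(c,209+(X+.5)/8-.5,117+(Y+.5)/8-.5,z)
hs=cv2.cvtColor(c['pixels'],cv2.COLOR_RGB2HSV)
m=cv2.inRange(hs,(12,70,150),(27,255,255));n,l,st,ce=cv2.connectedComponentsWithStats(m);m=((l==1+np.argmax([s[4] if 120<s[1]<200 else 0 for s in st[1:]]))*255).astype('uint8')
cn=max(cv2.findContours(m,0,1)[0],key=cv2.contourArea);print('area',cv2.contourArea(cn))
P=np.array([onz(c,float(q[0][0]),float(q[0][1]),30)[:2] for q in cn])
(x,y),r=cv2.minEnclosingCircle(P.astype('float32'));print('bush mask',x,y,r)
A=np.c_[2*P,np.ones(len(P))];s=np.linalg.lstsq(A,(P**2).sum(1),rcond=None)[0];print('fit',s[:2],np.sqrt(s[2]+s[0]**2+s[1]**2))
C=np.array([(W(217,274)+W(545,274))[0]/2,(W(217,274)+W(545,274))[1]/2]);C2=(W(381,107)+W(381,441))[:2]/2
print('picks',C,C2)
C=s[:2]
for X,Y in((276,180),(323,143),(300,161),(291,105)):
    q=W(X,Y)[:2]-C;print(X,Y,np.hypot(*q),np.degrees(np.arctan2(q[1],q[0])))
for X,Y in((170,270),(595,270),(381,55)): print('rim',np.hypot(*(W(X,Y)[:2]-C)))
```

```text
area 1231.5
bush mask 460.9662170410156 -240.39015197753906 20.857593536376953
fit [ 460.9883 -240.5041] 20.103083547494887
picks [ 461.4648 -240.8056] [ 461.0509 -240.6841]
276 180 17.934886686368305 30.31973253071467
323 143 18.260277593361447 6.484678573304809
300 161 17.72222199853272 17.985198206941792
291 105 24.13920837755911 10.86287779379957
rim 26.73456991709933
rim 27.420664786398206
rim 27.451815499974234
```

Run:
```python
from h import *
go([461.1,-240.6,60],np.radians(18.3))
```

```text
xyz m [0.0451 0.0012 0.0926] twist -34.89 at [ 418.268  -226.5442  152.6452] [ 3.1415 -0.0001 -0.2896] 17.55
```

Emit:
{"fn": "play_rows", "kwargs": {"commands": [{"x": 0.03, "y": 0.001, "z": 0.02, "twist": -8.5}, {"x": 0.045, "y": 0.001, "z": 0.04, "twist": -17}, {"x": 0.045, "y": 0.001, "z": 0.06, "twist": -25.5}, {"x": 0.045, "y": 0.001, "z": 0.08, "twist": -34.9}, {"x": 0.045, "y": 0.001, "z": 0.09, "twist": -34.9}, {"x": 0.045, "y": 0.001, "z": 0.1, "twist": -34.9}, {"x": 0.045, "y": 0.001, "z": 0.1, "twist": -34.9}, {"x": 0.045, "y": 0.001, "z": 0.1, "twist": -34.9}]}}

```text
time: 18.35
tool_pos: [461.4, -240.5, 53.2]
tcp_rot: [3.141, -0.001, 0.318]
contact_force: [1.0, 0.5, -0.1]
grip_width: 78.0
finger_force: 0.0
```

Run:
```python
from h import *
o=bot.get_obs();c=cap('wrist','w11.png');Rt=R.from_euler('xyz',o['tcp_rot'])
hs=cv2.cvtColor(c['pixels'],cv2.COLOR_RGB2HSV);m=cv2.inRange(hs,(12,70,60),(27,255,255));n,l,st,ce=cv2.connectedComponentsWithStats(m)
for i in range(1,n):
    if st[i,4]>15: print(st[i],ce[i])
for x,y in((20.1,0),(0,20.1),(0,-20.1),(18,0)):print(x,y,proj(c,(461.1+x*np.cos(.319)+y*np.sin(.319),-240.6+x*np.sin(.319)-y*np.cos(.319),30)))
go([461.1,-240.6,18],np.radians(18.3))
```

```text
[ 226  202   58   55 2044] [254.6272 231.8136]
[117 246  23  47 544] [125.6195 269.0809]
[370 246  23  47 550] [383.5564 269.1836]
[ 218  300  277   12 1998] [371.52   306.8934]
[353 371  14  13 114] [359.1842 377.1579]
20.1 0 (np.float64(254.68365394732336), np.float64(203.16231527583176))
0 20.1 (np.float64(283.07348852468317), np.float64(230.33716756583578))
0 -20.1 (np.float64(226.3113377424037), np.float64(230.36574204506348))
18 0 (np.float64(254.68469480662782), np.float64(206.07851666047202))
xyz m [-0.0005 -0.0002  0.0354] twist -0.06 at [ 461.5779 -240.6511   53.4065] [ 3.1403 -0.0008  0.3183] 18.4
```

Emit:
{"fn": "play_rows", "kwargs": {"commands": [{"x": -0.0003, "y": 0, "z": 0.01, "twist": 0}, {"x": -0.0003, "y": 0, "z": 0.018, "twist": 0}, {"x": -0.0003, "y": 0, "z": 0.025, "twist": 0}, {"x": -0.0003, "y": 0, "z": 0.03, "twist": 0}, {"x": -0.0003, "y": 0, "z": 0.035, "twist": 0}, {"x": -0.0003, "y": 0, "z": 0.035, "twist": 0}, {"x": -0.0003, "y": 0, "z": 0.035, "twist": 0}, {"x": -0.0003, "y": 0, "z": 0.035, "twist": 0}]}}

```text
time: 19.2
tool_pos: [461.0, -240.5, 17.9]
tcp_rot: [3.141, -0.0, 0.32]
contact_force: [0.9, 0.1, 0.3]
grip_width: 78.1
finger_force: 0.0
```

Emit:
{"fn": "play_rows", "kwargs": {"commands": [{"x": 0, "y": 0, "z": 0, "twist": 0}, {"x": 0, "y": 0, "z": 0, "twist": 0}, {"x": 0, "y": 0, "z": 0, "twist": 0}, {"x": 0, "y": 0, "z": 0, "twist": 0}, {"x": 0, "y": 0, "z": 0, "twist": 0}, {"x": 0, "y": 0, "z": 0, "twist": 0}, {"x": 0, "y": 0, "z": 0, "twist": 0}, {"x": 0, "y": 0, "z": 0, "twist": 0}], "jaw": 1}}

```text
time: 20.0
tool_pos: [460.9, -240.5, 17.8]
tcp_rot: [3.141, -0.0, 0.32]
contact_force: [-0.3, -0.0, 2.0]
grip_width: 55.8
finger_force: 30.0
```

```bash
cat > notch.py <<'E'
from h import *
def notch():
    o=bot.get_obs();c=cap('wrist');Rt=R.from_euler('xyz',o['tcp_rot'])
    hs=cv2.cvtColor(c['pixels'],cv2.COLOR_RGB2HSV)
    for v in range(196,222,2): print(v,hs[v,232:278,1].tolist())
E
python3 - <<'E'
from notch import *
notch()
E
```

```text
196 [93, 95, 99, 87, 96, 92, 98, 92, 91, 87, 108, 91, 77, 81, 73, 85, 118, 85, 102, 64, 90, 49, 166, 122, 46, 106, 17, 0, 23, 146, 55, 69, 96, 101, 100, 88, 107, 78, 90, 87, 78, 90, 94, 95, 95, 94]
198 [87, 90, 96, 99, 107, 90, 95, 87, 70, 158, 64, 17, 60, 54, 255, 55, 54, 70, 99, 128, 30, 57, 44, 89, 227, 26, 0, 255, 116, 55, 128, 91, 0, 55, 255, 102, 90, 54, 69, 93, 103, 92, 83, 79, 89, 86]
200 [96, 89, 105, 142, 90, 149, 89, 81, 32, 51, 51, 255, 51, 102, 57, 255, 36, 51, 33, 182, 153, 54, 54, 57, 26, 90, 106, 13, 120, 77, 162, 29, 165, 38, 170, 13, 255, 98, 255, 255, 54, 107, 120, 74, 89, 103]
202 [94, 91, 45, 18, 105, 34, 234, 75, 98, 30, 81, 164, 77, 128, 64, 57, 78, 43, 105, 20, 85, 20, 96, 90, 118, 85, 102, 11, 60, 21, 38, 43, 104, 162, 64, 80, 0, 164, 27, 255, 36, 51, 118, 51, 81, 51]
204 [128, 26, 230, 0, 59, 26, 60, 67, 20, 70, 128, 18, 64, 51, 255, 71, 16, 73, 46, 93, 68, 32, 44, 170, 204, 136, 85, 98, 38, 43, 10, 255, 78, 109, 142, 36, 234, 28, 61, 51, 255, 46, 47, 255, 70, 23]
206 [33, 77, 113, 98, 80, 68, 54, 33, 61, 109, 27, 48, 170, 60, 78, 64, 59, 149, 159, 43, 255, 
[... 765 characters left out ...]
, 70, 43, 41, 61, 38, 49, 12, 15, 16, 16, 12, 13, 13, 18, 85, 9, 31, 66, 79, 20, 11, 67, 24, 43, 44, 28, 111]
216 [36, 28, 9, 36, 38, 32, 55, 13, 29, 81, 43, 57, 41, 67, 119, 51, 34, 49, 128, 38, 38, 38, 109, 31, 85, 9, 14, 12, 9, 12, 11, 9, 16, 55, 38, 85, 18, 21, 39, 64, 12, 8, 24, 41, 14, 70]
218 [46, 96, 69, 30, 46, 102, 85, 41, 51, 17, 49, 109, 64, 82, 198, 81, 35, 53, 66, 20, 64, 78, 143, 108, 35, 14, 11, 11, 10, 12, 7, 12, 20, 51, 85, 46, 219, 55, 99, 34, 36, 80, 23, 20, 38, 85]
220 [10, 49, 26, 30, 34, 81, 102, 77, 99, 80, 57, 156, 104, 120, 129, 131, 140, 138, 134, 133, 138, 136, 140, 131, 144, 133, 126, 118, 101, 93, 98, 122, 135, 94, 91, 61, 39, 46, 26, 80, 28, 89, 11, 43, 22, 12]
```

Run:
```python
from h import *
o=bot.get_obs();c=cap('wrist','w12.png');Rt=R.from_euler('xyz',o['tcp_rot']);print(o['tool_pos'])
hs=cv2.cvtColor(c['pixels'],cv2.COLOR_RGB2HSV)
for v in range(220,244): print(v,''.join('#' if s>70 and V>90 else '.' for s,V in hs[v,222:290,1:].tolist()))
for p in((18.2,4.8),(18.2,-4.8),(12.5,4.8),(12.5,-4.8),(20,0)):print(p,proj(c,o['tool_pos']+Rt.apply((*p,o['tool_pos'][2]-30))))
```

```text
[ 460.9521 -240.4887   17.7666]
220 .........................################...........................
221 ......................######################........................
222 ....................###########################.....................
223 .................###############################.#..................
224 ..............#####################################.................
225 .............############.#########......############...............
226 ...........##############.##########.....#############..............
227 ..........###############.##########.....###############............
228 .........################.##########.....################...........
229 ........#################.#########......##################.........
230 ......###################.#########......###################........
231 .....####################.##########.....###################........
232 .....####################.###########.....###################.......
233 .....###################..###########....#####################......
234 ....####################.############.....
[... 364 characters left out ...]
........################...
240 ################......################............################..
241 ################......###############.............################..
242 ################......###############..............################.
243 ################.....################..............################.
(18.2, 4.8) (np.float64(263.33617400832225), np.float64(223.93728386715927))
(18.2, -4.8) (np.float64(246.2712923039487), np.float64(223.92201309952895))
(12.5, 4.8) (np.float64(263.23924854479964), np.float64(233.33194273169158))
(12.5, -4.8) (np.float64(246.34838932359327), np.float64(233.31680500687628))
(20, 0) (np.float64(254.80689717250038), np.float64(220.9226908725665))
```

Run:
```python
from h import *
go([556.6,45.2,140],-0.2895)
```

```text
xyz m [ 0.1806 -0.2411 -0.1223] twist 34.9 at [ 460.9597 -240.4916   17.7645] [ 3.1412 -0.0002  0.3197] 20.1
```

Emit:
{"fn": "play_rows", "kwargs": {"commands": [{"x": 0, "y": 0, "z": -0.02, "twist": 0}, {"x": 0, "y": 0, "z": -0.05, "twist": 0}, {"x": 0, "y": 0, "z": -0.09, "twist": 0}, {"x": 0, "y": 0, "z": -0.122, "twist": 0}, {"x": 0.03, "y": -0.04, "z": -0.122, "twist": 7}, {"x": 0.055, "y": -0.075, "z": -0.122, "twist": 14}, {"x": 0.08, "y": -0.11, "z": -0.122, "twist": 21}, {"x": 0.105, "y": -0.14, "z": -0.122, "twist": 28}]}}

```text
time: 20.9
tool_pos: [515.8, -72.3, 138.9]
tcp_rot: [-3.141, 0.002, -0.174]
contact_force: [0.8, -0.7, -2.8]
grip_width: 55.8
finger_force: 30.0
```

Run:
```python
from h import *
go([556.6,45.2,140],-0.2895);print(bot.get_obs()['grip_width'])
```

```text
xyz m [ 0.0198 -0.1228 -0.0011] twist 6.61 at [515.808  -72.2621 138.8835] [-3.1411  0.0024 -0.1741] 20.9
55.76444527172165
```

Emit:
{"fn": "play_rows", "kwargs": {"commands": [{"x": 0.005, "y": -0.03, "z": -0.001, "twist": 6}, {"x": 0.01, "y": -0.06, "z": -0.001, "twist": 6.6}, {"x": 0.016, "y": -0.095, "z": -0.001, "twist": 6.6}, {"x": 0.02, "y": -0.12, "z": -0.001, "twist": 6.6}, {"x": 0.02, "y": -0.12, "z": -0.001, "twist": 6.6}, {"x": 0.02, "y": -0.12, "z": -0.001, "twist": 6.6}, {"x": 0.02, "y": -0.12, "z": -0.001, "twist": 6.6}, {"x": 0.02, "y": -0.12, "z": -0.001, "twist": 6.6}]}}

```text
time: 21.7
tool_pos: [556.1, 39.5, 140.4]
tcp_rot: [3.141, 0.001, -0.285]
contact_force: [1.3, -0.3, -3.6]
grip_width: 55.7
finger_force: 30.0
```

Run:
```python
from h import *
go([556.6,45.2,103.5],-0.2895)
```

```text
xyz m [-0.001  -0.0056  0.0369] twist 0.23 at [556.0553  39.5354 140.3711] [ 3.1412  0.0007 -0.2855] 21.7
```

Emit:
{"fn": "play_rows", "kwargs": {"commands": [{"x": -0.001, "y": -0.0056, "z": 0.005, "twist": 0.2}, {"x": -0.001, "y": -0.0056, "z": 0.015, "twist": 0.2}, {"x": -0.001, "y": -0.0056, "z": 0.025, "twist": 0.2}, {"x": -0.001, "y": -0.0056, "z": 0.033, "twist": 0.2}, {"x": -0.001, "y": -0.0056, "z": 0.0345, "twist": 0.2}, {"x": -0.001, "y": -0.0056, "z": 0.0345, "twist": 0.2}, {"x": -0.001, "y": -0.0056, "z": 0.0345, "twist": 0.2}, {"x": -0.001, "y": -0.0056, "z": 0.0345, "twist": 0.2}]}}

```text
time: 22.5
tool_pos: [557.4, 46.1, 106.6]
tcp_rot: [-3.141, -0.001, -0.288]
contact_force: [-0.4, -0.3, -3.8]
grip_width: 55.6
finger_force: 30.0
```

Run:
```python
from h import *
go([556.6,45.2,98],-0.2895);o=bot.get_obs()
c=cap('wrist','w13.png');Rt=R.from_euler('xyz',o['tcp_rot'])
im=c['pixels'];hs=cv2.cvtColor(im,cv2.COLOR_RGB2HSV)
d=np.array([np.cos(.2895),-np.sin(.2895)]);A=np.array([556.6,45.2])
for r,z in((18,30),(17.5,79),(6,79),(5.1,84),(0,84),(-12,82.5)):print(r,z,proj(c,(*(A+r*d),z)))
for v in range(222,252): print(v,''.join('#' if s>70 and V>60 else ('o' if V>150 else '.') for s,V in hs[v,220:292,1:].tolist()))
```

```text
xyz m [-0.0005  0.0011  0.0086] twist 0.1 at [557.3806  46.0767 106.5521] [-3.1414 -0.001  -0.2878] 22.5
18 30 (np.float64(256.07684394606645), np.float64(188.14614997420614))
17.5 79 (np.float64(256.3704375597096), np.float64(205.00685644831003))
6 79 (np.float64(256.30010053202517), np.float64(220.32280367995713))
5.1 84 (np.float64(256.3307108076529), np.float64(224.01617938758204))
0 84 (np.float64(256.2992241158698), np.float64(230.78281325556281))
-12 82.5 (np.float64(256.21687522103065), np.float64(245.40191902830043))
222 ..................###################################...................
223 ................######################################..................
224 ...............########################################.................
225 .............##############oo.....o........#############................
226 ............###############oo..ooooooooooo.###############..............
227 ...........################oo..oooooooooooo################.............
228 ..........#################oo.ooooooooooooo##################...........
229 ........#################
[... 1041 characters left out ...]
#####..
243 ###################oooooooo....ooooooooooooo....ooo.##################..
244 ###################.ooooooooo..oooooooooooooooooooo####################.
245 ####################.ooooooooo...ooooooooooooooooo#####################.
246 #####################.oooooooo.oooooooooooooooooo.#####################.
247 #####################...oooooo.oooooooooooooooooo######################.
248 ########################..oooo.oooooooooooooooo########################.
249 #########################......oooooooooooo.o##########################.
250 ###########################.........o..o...############################.
251 #############################............##############################.
```

Emit:
{"fn": "play_rows", "kwargs": {"commands": [{"x": -0.0004, "y": 0.0014, "z": 0, "twist": 0}, {"x": -0.0004, "y": 0.0014, "z": 0, "twist": 0}, {"x": -0.0004, "y": 0.0014, "z": 0.001, "twist": 0}, {"x": -0.0004, "y": 0.0014, "z": 0.002, "twist": 0}, {"x": -0.0004, "y": 0.0014, "z": 0.003, "twist": 0}, {"x": -0.0004, "y": 0.0014, "z": 0.003, "twist": 0}, {"x": -0.0004, "y": 0.0014, "z": 0.003, "twist": 0}, {"x": -0.0004, "y": 0.0014, "z": 0.003, "twist": 0}]}}

```text
time: 23.35
tool_pos: [556.3, 44.9, 103.1]
tcp_rot: [3.142, -0.0, -0.288]
contact_force: [-0.2, 0.2, -2.9]
grip_width: 55.7
finger_force: 30.0
```

Run:
```python
from h import *
go([556.6,45.2,98],-0.2895);o=bot.get_obs()
c=cap('wrist','w14.png');hs=cv2.cvtColor(c['pixels'],cv2.COLOR_RGB2HSV)
d=np.array([np.cos(.2895),-np.sin(.2895)]);A=np.array([556.6,45.2])
for r,z in((5.1,84),(0,84),(-12,82.5)):print(r,z,proj(c,(*(A+r*d),z)))
for v in range(224,252,2): print(v,''.join('#' if s>70 and V>60 else ('o' if V>150 else '.') for s,V in hs[v,220:292,1:].tolist()))
```

```text
xyz m [ 0.0002 -0.0004  0.0051] twist 0.11 at [556.3155  44.9106 103.1262] [ 3.1415 -0.0001 -0.2876] 23.35
5.1 84 (np.float64(254.24173921071792), np.float64(224.85526845636946))
0 84 (np.float64(254.2251685796461), np.float64(231.7398454033788))
-12 82.5 (np.float64(254.1920228064105), np.float64(246.59357145942062))
224 ..............#########################################.................
226 ............###############................###############..............
228 ..........#################.oooooooooooooo.##################...........
230 .......####################.oooooooooooooo.####################.........
232 ......#####################..ooooooooooooo.#####################........
234 .....#####################o..ooooooooooooo.o######################......
236 ...####################ooo...ooooooooooooo.oooo####################.....
238 ..###################ooooo...ooooooooooooo.oooooo.##################....
240 .#################ooo.oooo...ooooooooooooo.ooooo.ooo#################...
242 .#################.oooo.oo...ooooooooooooooooo..oooo##################..
244 ###################.ooooo....oooooooooooooooooooooo####################.
246 #####################ooooooo..ooooooooooooooooooo.#####################.
248 #######################.oooo.oooooooooooooooooo########################.
250 ###########################o.oooooooooooo.o############################.
```

Emit:
{"fn": "play_rows", "kwargs": {"commands": [{"x": 0, "y": 0, "z": 0.001, "twist": 0}, {"x": 0, "y": 0, "z": 0.002, "twist": 0}, {"x": 0, "y": 0, "z": 0.0025, "twist": 0}, {"x": 0, "y": 0, "z": 0.003, "twist": 0}, {"x": 0, "y": 0, "z": 0.0035, "twist": 0}, {"x": 0, "y": 0, "z": 0.004, "twist": 0}, {"x": 0, "y": 0, "z": 0.004, "twist": 0}, {"x": 0, "y": 0, "z": 0.004, "twist": 0}]}}

```text
time: 24.2
tool_pos: [556.3, 44.9, 99.1]
tcp_rot: [3.142, -0.0, -0.288]
contact_force: [0.1, 0.4, -3.3]
grip_width: 55.9
finger_force: 30.0
```

Emit:
{"fn": "play_rows", "kwargs": {"commands": [{"x": 0, "y": 0, "z": 0.0005, "twist": 0}, {"x": 0, "y": 0, "z": 0.001, "twist": 0}, {"x": 0, "y": 0, "z": 0.0015, "twist": 0}, {"x": 0, "y": 0, "z": 0.002, "twist": 0}, {"x": 0, "y": 0, "z": 0.0025, "twist": 0}, {"x": 0, "y": 0, "z": 0.003, "twist": 0}, {"x": 0, "y": 0, "z": 0.003, "twist": 0}, {"x": 0, "y": 0, "z": 0.003, "twist": 0}]}}

```text
time: 25.0
tool_pos: [556.3, 44.9, 96.1]
tcp_rot: [3.141, -0.0, -0.288]
contact_force: [0.1, -0.3, -4.4]
grip_width: 55.7
finger_force: 30.0
```

Emit:
{"fn": "play_rows", "kwargs": {"commands": [{"x": 0, "y": 0, "z": 0.0005, "twist": 0}, {"x": 0, "y": 0, "z": 0.001, "twist": 0}, {"x": 0, "y": 0, "z": 0.001, "twist": 0}, {"x": 0, "y": 0, "z": 0.001, "twist": 0}, {"x": 0, "y": 0, "z": 0.001, "twist": 0}, {"x": 0, "y": 0, "z": 0.001, "twist": 0}, {"x": 0, "y": 0, "z": 0.001, "twist": 0}, {"x": 0, "y": 0, "z": 0.001, "twist": 0}]}}

```text
time: 25.8
tool_pos: [556.3, 44.9, 95.1]
tcp_rot: [3.142, 0.0, -0.288]
contact_force: [-0.4, -0.8, -3.8]
grip_width: 55.6
finger_force: 30.0
```

Emit:
{"fn": "play_rows", "kwargs": {"commands": [{"x": 0, "y": 0, "z": 0.0005, "twist": 0}, {"x": 0, "y": 0, "z": 0.001, "twist": 0}, {"x": 0, "y": 0, "z": 0.0015, "twist": 0}, {"x": 0, "y": 0, "z": 0.002, "twist": 0}, {"x": 0, "y": 0, "z": 0.0025, "twist": 0}, {"x": 0, "y": 0, "z": 0.003, "twist": 0}, {"x": 0, "y": 0, "z": 0.003, "twist": 0}, {"x": 0, "y": 0, "z": 0.003, "twist": 0}]}}

```text
time: 26.6
tool_pos: [556.3, 44.9, 92.1]
tcp_rot: [3.141, -0.0, -0.288]
contact_force: [-0.2, 0.6, -3.2]
grip_width: 55.7
finger_force: 30.0
```

Emit:
{"fn": "play_rows", "kwargs": {"commands": [{"x": 0, "y": 0, "z": 0.001, "twist": 0}, {"x": 0, "y": 0, "z": 0.002, "twist": 0}, {"x": 0, "y": 0, "z": 0.003, "twist": 0}, {"x": 0, "y": 0, "z": 0.004, "twist": 0}, {"x": 0, "y": 0, "z": 0.005, "twist": 0}, {"x": 0, "y": 0, "z": 0.0055, "twist": 0}, {"x": 0, "y": 0, "z": 0.006, "twist": 0}, {"x": 0, "y": 0, "z": 0.006, "twist": 0}]}}

```text
time: 27.4
tool_pos: [556.2, 44.9, 86.0]
tcp_rot: [3.141, 0.0, -0.288]
contact_force: [0.9, -0.7, -3.0]
grip_width: 55.6
finger_force: 30.0
```

Bottom at ~68 mm and no force. I'll lower the last 2 mm gently until it touches.

Emit:
{"fn": "play_rows", "kwargs": {"commands": [{"x": 0, "y": 0, "z": 0.0005, "twist": 0}, {"x": 0, "y": 0, "z": 0.001, "twist": 0}, {"x": 0, "y": 0, "z": 0.0013, "twist": 0}, {"x": 0, "y": 0, "z": 0.0016, "twist": 0}, {"x": 0, "y": 0, "z": 0.0018, "twist": 0}, {"x": 0, "y": 0, "z": 0.002, "twist": 0}, {"x": 0, "y": 0, "z": 0.002, "twist": 0}, {"x": 0, "y": 0, "z": 0.002, "twist": 0}]}}

```text
time: 28.2
tool_pos: [556.3, 44.9, 84.1]
tcp_rot: [3.142, -0.0, -0.288]
contact_force: [0.4, -0.6, -3.9]
grip_width: 55.6
finger_force: 30.0
```

Emit:
{"fn": "play_rows", "kwargs": {"commands": [{"x": 0, "y": 0, "z": 0.0002, "twist": 0}, {"x": 0, "y": 0, "z": 0.0003, "twist": 0}, {"x": 0, "y": 0, "z": 0.0003, "twist": 0}, {"x": 0, "y": 0, "z": 0.0003, "twist": 0}, {"x": 0, "y": 0, "z": 0.0003, "twist": 0}, {"x": 0, "y": 0, "z": 0.0003, "twist": 0}, {"x": 0, "y": 0, "z": 0.0003, "twist": 0}, {"x": 0, "y": 0, "z": 0.0003, "twist": 0}]}}

```text
time: 29.0
tool_pos: [556.3, 44.9, 83.8]
tcp_rot: [3.141, -0.0, -0.288]
contact_force: [-0.3, -0.9, -3.3]
grip_width: 55.6
finger_force: 30.0
```

Emit:
{"fn": "play_rows", "kwargs": {"commands": [{"x": 0, "y": 0, "z": 0.0002, "twist": 0}, {"x": 0, "y": 0, "z": 0.0003, "twist": 0}, {"x": 0, "y": 0, "z": 0.0003, "twist": 0}, {"x": 0, "y": 0, "z": 0.0003, "twist": 0}, {"x": 0, "y": 0, "z": 0.0003, "twist": 0}, {"x": 0, "y": 0, "z": 0.0003, "twist": 0}, {"x": 0, "y": 0, "z": 0.0003, "twist": 0}, {"x": 0, "y": 0, "z": 0.0003, "twist": 0}]}}

```text
time: 29.8
tool_pos: [556.3, 44.9, 83.8]
tcp_rot: [3.142, -0.0, -0.288]
contact_force: [-2.6, -0.7, 3.7]
grip_width: 55.3
finger_force: 30.0
```

Emit:
{"fn": "play_rows", "kwargs": {"commands": [{"x": 0, "y": 0, "z": 0, "twist": 0}, {"x": 0, "y": 0, "z": 0, "twist": 0}, {"x": 0, "y": 0, "z": 0, "twist": 0}, {"x": 0, "y": 0, "z": 0, "twist": 0}, {"x": 0, "y": 0, "z": 0, "twist": 0}, {"x": 0, "y": 0, "z": 0, "twist": 0}, {"x": 0, "y": 0, "z": 0, "twist": 0}, {"x": 0, "y": 0, "z": 0, "twist": 0}], "jaw": 0.15}}

```text
time: 30.6
tool_pos: [556.3, 44.9, 83.5]
tcp_rot: [3.142, -0.0, -0.288]
contact_force: [0.3, 1.0, 0.1]
grip_width: 78.0
finger_force: 0.0
```

Emit:
{"fn": "play_rows", "kwargs": {"commands": [{"x": 0, "y": 0, "z": -0.02, "twist": 0}, {"x": 0, "y": 0, "z": -0.04, "twist": 0}, {"x": 0, "y": 0, "z": -0.06, "twist": 0}, {"x": -0.02, "y": 0, "z": -0.07, "twist": 0}, {"x": -0.04, "y": 0, "z": -0.07, "twist": 0}, {"x": -0.04, "y": 0, "z": -0.07, "twist": 0}, {"x": -0.04, "y": 0, "z": -0.07, "twist": 0}, {"x": -0.04, "y": 0, "z": -0.07, "twist": 0}]}}

```text
time: 31.4
tool_pos: [518.7, 56.0, 153.5]
tcp_rot: [-3.142, -0.001, -0.288]
contact_force: [0.0, 0.1, 0.5]
grip_width: 78.1
finger_force: 0.0
```

Run:
```python
from h import *
o=bot.get_obs();c=cap('wrist','w15.png');print(o['tool_pos'],o['tcp_rot'],o['time'])
d=np.array([np.cos(.2895),-np.sin(.2895)]);e=np.array([-d[1],d[0]]);A=np.array([556.4,45.1])
hs=cv2.cvtColor(c['pixels'],cv2.COLOR_RGB2HSV)
m=cv2.inRange(hs,(12,70,60),(27,255,255));n,l,st,ce=cv2.connectedComponentsWithStats(m)
for i in range(1,n):
    if st[i,4]>15: print(st[i],ce[i])
for z in(96,99,102,109):
    L=proj(c,(*(A+20.5*e),z));Rr=proj(c,(*(A-20.5*e),z));print(z,L,Rr,proj(c,(*(A+20.5*d),z)),proj(c,(*(A-20.5*d),z)))
v0=int(L[1]);
for v in range(v0-34,v0+26,3): print(v,''.join('#' if s>70 and V>60 else ('o' if V>150 else '.') for s,V in hs[v,220:290,1:].tolist()))
```

```text
[518.7225  55.9822 153.4828] [-3.1416 -0.0007 -0.2879] 31.4
[ 228  140   54   54 1675] [254.6167 166.8812]
[109 228  25   4  52] [123.7308 229.7115]
[116 245  25  48 594] [125.7391 268.7525]
[370 245  24  48 587] [383.4651 268.799 ]
[ 218  300  277   12 2095] [372.3704 306.9122]
[353 370  14  14 125] [359.256 376.888]
96 (np.float64(228.63163109464014), np.float64(166.97197393152067)) (np.float64(280.43204843999007), np.float64(167.10653306726766)) (np.float64(254.5951658891534), np.float64(140.61448521933173)) (np.float64(254.471764429421), np.float64(192.13747906055463))
99 (np.float64(228.2702083051845), np.float64(167.57685759581514)) (np.float64(280.7847844443907), np.float64(167.71326848849586)) (np.float64(254.59160195509466), np.float64(140.86211205703643)) (np.float64(254.46672520396484), np.float64(193.06512952544634))
102 (np.float64(227.8986855488379), np.float64(168.19865881517907)) (np.float64(281.14737764375985), np.float64(168.33697318384696)) (np.float64(254.58793562556062), np.float64(141.11685492197512)) (np.float64(254.4615488404029), np.float64(194.01803851482848
[... 1064 characters left out ...]
ooo..############........
168 ........#############.ooooooooooooooooooooooooooo#############........
171 .........#############.oooooooooooooooooooooooo.##############........
174 .........###############.oooooooooooooooooooo.################.......o
177 ..........#################.oooooooooooooo.#################........oo
180 o...........##############################################.........ooo
183 o.............##########################################..........oooo
186 oooo............######################################..........oooooo
189 ooooooo..............############################............ooooooooo
192 ooooooooooo...............##################...............ooooooooooo
```

```bash
python3 -c "
from plant import bot
print(bot.close_job())"
```

```text
the job is handed in; nothing more can be done
None
```

The key stands fully down in the shaft slot and the handwheel sits home on the boss with its keyway over the key; I let go of it and handed the job in at about 31 s, with a highest wrist reading of about 4 N.

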